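Prise open the grease point and press the greaser home

TASK

Prise up the counterweighted aluminium cover on the machine's bearing block with the thin blade tool (not with the fingers) until it flips fully back, then lay the blade flat on the bench. Take the push greaser by its square grip and press it, square and in line, onto the tilted grease nipple past its snap until the nipple's collar is fully home at the bottom of its travel, and finish while holding it pressed down there against the spring: do not let go. Leave the other things on the bench where they are.

Things in the scene. Friction and masses are not known exactly. Their poses are not given: they have to be found in the camera images.
- block: green cast block fixed to the bench: base 130 (x) x 100 (y) x 40 mm; gear on its +y side (to y = 80, 78 mm high). Origin: centre of underside; +x towards the cover's hinge, -x is its front, facing the robot. A ledge along the front, x = -55 to -47 mm, is 66 mm high; between it and the closed cover is a slot 14 mm high, 78 mm wide.
- cover (a joint): hinge of the aluminium cover plate (122 long x 84 wide x 4 mm), rad: 0 shut and level, 2.4 fully open, tipped over to the far side. Axis along the block's y at block x = +56 mm, 82 mm high. A round steel counterweight above the hinge (top 154 mm high) keeps it shut with 0.6 N at the lip; prised up past 0.3 rad (30 mm at the slot) it falls fully open by itself and stays.
- cover_lip (a point): middle of the underside of the cover's free front edge; when shut it is 80 mm above the bench at block x = -66 mm, and overhangs the ledge by 11 mm. Axes as the block's when shut.
- nipple_tip (a point): tip of the fixed brass nipple pin, 12 mm diameter, under the cover. Its +z is the pin's axis, out of the block, leaning 0.45 rad from vertical to the block's front (-x). A sliding collar (25 mm) surrounds the pin, its top 14 mm below the tip when out. Two sprung rollers, in housings at both sides (block y, 29 to 41 mm from the axis, tops 3 mm below the tip), snap in behind the greaser's head.
- collar (a joint): travel of that collar down the pin, m: 0 out, 0.012 fully home (hard stop). Pushing the greaser on takes 6 to 9 N as its head enters the rollers (from 3 mm before its rim meets the collar), drops to 2 to 5 N at 7 to 9 mm as they snap in behind the head, then rises: about 14 N holds the collar home at 12 mm. Let go, its spring lifts it back to about 9 mm.
- blade_grip (a point): thin blade tool: centre of its wooden handle's grip, half-way up (12 mm above the bench when lying). Handle 22 mm wide (y) x 24 mm high (z), from x = -60 to +40 mm of this point; +x points to the blade. Loose, about 110 g, balanced a few mm in front of this point.
- blade_tip (a point): middle of the far end of the tool's steel blade, 125 mm ahead (+x) of blade_grip, at the same height. Blade 25 mm wide, 3 mm thick, 85 mm long.
- greaser_grip (a point): push greaser, standing on its mouth on the bench, about 320 g: centre of its square grip (26 x 26 mm, flats along the point's x and y, 40 mm tall: 56 to 96 mm above its mouth; a 4 mm button on top). A 40 mm round collar (50 to 56 mm above the mouth) juts out below the grip. +z points from mouth to grip end.
- greaser_mouth (a point): centre of the greaser's open lower end, 76 mm below greaser_grip: tube 25 mm outside with a bulged head 32 mm across (6 to 9 mm above the mouth), 17 mm bore, 50 mm deep. The bore goes over the nipple pin and the rim pushes the collar.
- mandrel_mark (a point): bystander, to be left alone: plain round solid steel mandrel, 34 mm diameter, 85 mm tall, standing; it has no collar and no square grip. Point on it 10 mm above its underside.
- bearing_a_mark (a point): bystander, to be left alone: small dark bearing ring lying flat, 52 mm across, 16 mm high. Point on it 10 mm above its underside.
- bearing_b_mark (a point): bystander, to be left alone: larger dark bearing ring lying flat, 68 mm across, 18 mm high. Point on it 10 mm above its underside.
- oil_bottle_mark (a point): bystander, to be left alone: grey oil bottle, 64 mm diameter, 170 mm tall. Point on it 10 mm above its underside.
- grease_tin_mark (a point): bystander, to be left alone: round metal tin, 90 mm across, 70 mm tall. Point on it 10 mm above its underside.
- wrench_mark (a point): bystander, to be left alone: open-end wrench lying flat, 200 mm long. Point on it 10 mm above its underside.
- mallet_mark (a point): bystander, to be left alone: wooden mallet lying flat, 260 mm long. Point on it 10 mm above its underside.
There are look-alikes about, which are no part of the job. There is more than one size of the part that bears blade_grip; the job needs the larger.

How it is judged:
By the outcome, as a careful person would: the job done as asked, in the order asked, and still so for the second after the job is handed in, while the arm keeps its last pose, push and grip.
It also fails if it takes over 58 s, if anything falls off the work surface, if the arm or the gripper's body presses on something with over 40 N, if the wrist force passes 120 N, or if a joint passes its speed limit or range.

ROBOT

A 7-joint arm with a two-finger parallel gripper is mounted at the origin on the work surface. World frame = base frame: x ahead of the robot, y to its left, z up, the work surface at z = 0. Lengths are in m, angles in degrees, forces in N, time in s.
With the tool pointing down it reaches from about 0.375 to 0.925 m from the base axis. Payload 3.1 kg.
Tool frame: the origin (TCP) lies at the very end of the fingers, on their centre line; the grasp point (between the pads) lies 19 mm behind it; z points along the fingers, x is the direction in which the jaws open and shut, and the axes are right-handed (so a half turn about z gives the same grasp; the last joint's range is limited). The gripper opens to 85 mm and grips with 20 to 120 N. Pads are 22 mm wide; open, the fingers measure 114 mm over their backs; the gripper's body (76 mm by 85 mm) begins 54 mm behind the grasp point. The pads swing forward as they close: fully open they stand 13 mm farther back than shut.
Start: joints at [71.688, 21.939, 2.515, 91.553, -1.026, 66.532, -2.859], TCP at [0.143, -0.634, 0.231] pointing down, gripper open.
Joint ranges: [-149.38, 149.38], [-23.57, 123.04], [-84.95, 90], [0, 143.3], [-89.99, 269.99], [3.08, 112.72], [-163.45, 163.45]. Speed limits (degrees/s): [159.86, 159.86, 180, 180, 180, 180, 180].

INTERFACE

Orientations are given as a 3x3 rotation matrix whose columns are the frame's x, y, z axes.
In Python, from workcell import sense, read_camera, camera_params, sign_off, masks_of, pinpoint gives the robot as it stands. The module is installed in compiled form; this text tells all that it offers.
- The arm moves only by the shell command python3 -m handwheel 'ROWS' [FORCE]. ROWS is a JSON object of lists of equal length, an entry for each row: "dp": the shift along the tool's x, y, z in units of 10 cm (1.0 is 10 cm), a list of three; "angular": the turn, a rotation vector about the tool's x, y, z in units of 180 degrees (1.0 is 180 degrees), a list of three; "hand": the closure, from 0 (fully open) to 1 (shut). A call has 1 to 5 rows; each row shifts and turns the pose as measured when the row begins, along the tool's axes as they then stand; what a row does not reach is not made up. A row lasts 1/10 s, in which the tool goes at most 50 mm and 8.59 degrees, less where a joint would pass 70% of its speed; a pose out of reach is approached as far as the arm can. A call with a number of a shift or a turn outside -1 to 1 is refused whole. A call with a gripper value outside its range is refused whole. The fingers move at their own pace and stop on an object; FORCE is the grip in N (left out, the last holds). Time passes only in rows, so rows that do not move let the fingers close. It gives the time, the measured TCP pose, the force and the opening at its end, in the units of the state.
- sense(): the state, without advancing time (a new reading comes with each control period).
- read_camera(name): name is "scene" or "top"; returns (picture, depth): 400x640x3 uint8, red, green, blue; 400x640 float32, m along the optical axis (not along the pixel's ray), 0 where there is no reading.
- camera_params(name): a dict with "K" (3x3 intrinsics, pixels), "distortion" ([k1, k2, p1, p2, k3] as OpenCV has them; the pictures are not rectified), "rvec" (rotation vector, rad) and "tvec" (3), from world to camera coordinates, as OpenCV has them. Camera axes: x right, y down, z forward; pixel columns grow to the right and rows downward; lengths in m; the calibration is good to about 2 mm. A picture is of the moment at which its call begins. camera_params takes no time and is no camera call.
- sign_off(): hands the job in, once; it reports no verdict.
Trained networks look in the newest picture that a camera, given by its name, has taken for a name from the list of things; names that differ only in an ending like _2 or _b are one class to them, and where a whole thing is asked for, a point or a joint stands for the part that bears it (a point fixed in the world has none). Each returns a list of dicts, best first, with "confidence" (0 to 1); they miss things now and then, are a little off and sometimes report something else, mostly with a low value. They report only what shows in the picture. A call takes as long as a camera call. They do not tell look-alikes from the thing itself.
- masks_of(thing, camera): "region" (400x640 bool, what is visible of it) and "box" ([centre column, centre row, width, height] in pixels, round what is visible of it).
- pinpoint(thing, camera): "point" ([column, row] in pixels: a listed point, or the origin of a listed thing).
The state is a dict: "time_s": time; "qpos": joint angles; "qd": joint speeds; "tau": joint torques, N m; "eef_pos": TCP position; "tcp_rot": TCP orientation; "wrist_force": force on the tool from outside, world axes, zero at the start; "wrist_torque": the same for the moment, N m; "width": finger opening in m.
Only numpy, scipy, OpenCV 4.12 (cv2) and the standard library are available. Lean on these libraries where they do the work, as an engineer would, in place of code of your own. Each camera call takes 0.05 s, during which the arm holds its last target.

## Working session

There is one attempt and no reset: what is moved stays moved. The work goes in short steps, Python scripts to look and compute and a shell command to move; the robot and the scene stay as the last step left them, time stands still between calls to the robot, and variables do not carry over. Pictures are saved under pics/ and viewed, and the job is handed in when it is done.

```bash
mkdir -p pics; ls; cat > h.py <<'E'
import numpy as np, cv2, json
from workcell import sense, read_camera, camera_params, sign_off, masks_of, pinpoint
def shot(name,fn):
    p,d=read_camera(name); cv2.imwrite('pics/'+fn,p[:,:,::-1]); np.save('/tmp/%s_d.npy'%name,d); np.save('/tmp/%s_p.npy'%name,p); return p,d
def cam(name):
    c=camera_params(name); R,_=cv2.Rodrigues(np.array(c['rvec'],float)); return np.array(c['K'],float),np.array(c['distortion'],float),R,np.array(c['tvec'],float).ravel()
def ray(name,uv):
    K,D,R,t=cam(name); n=cv2.undistortPoints(np.array(uv,float).reshape(-1,1,2),K,D).reshape(-1,2)
    dirs=np.c_[n,np.ones(len(n))]; return -R.T@t, dirs@R   # world dirs with camera z=1
def at_z(name,uv,z):
    o,d=ray(name,uv); s=(z-o[2])/d[:,2]; return o+d*s[:,None]
def by_depth(name,uv,dep):
    o,d=ray(name,uv); return o+d*np.asarray(dep).reshape(-1,1)
def proj(name,P):
    K,D,R,t=cam(name); return cv2.projectPoints(np.array(P,float).reshape(-1,1,3),cv2.Rodrigues(R)[0],t,K,D)[0].reshape(-1,2)
def cloud(name):
    d=np.load('/tmp/%s_d.npy'%name); v,u=np.mgrid[0:400,0:640]
    P=by_depth(name,np.c_[u.ravel(),v.ravel()],d.ravel()); P[d.ravel()==0]=np.nan
    return P.reshape(400,640,3)
E
python3 - <<'E'
from h import *
for n in('scene','top'):
    shot(n,n+'0.png'); K,D,R,t=cam(n); print(n,K[0,0],K[1,1],K[0,2],K[1,2],-R.T@t,R[2])
print(sense())
E
```

```text
pics
scene 387.98023077427166 387.98023077427166 313.30125411732877 201.474882127368 [ 1.23136319 -0.29654794  0.96029989] [-0.58306098  0.25690026 -0.7707413 ]
top 390.1081478945775 390.1081478945775 315.52659961303027 203.1726531198422 [0.51334185 0.00296126 1.13993893] [ 5.85635644e-02  6.53736993e-04 -9.98283468e-01]
{'time_s': 0.1, 'qpos': array([71.68750025, 21.98582542,  2.51195794, 91.64114728, -1.02592815,
       66.53252891, -2.85792841]), 'qd': array([ 0.01237087, -0.0053926 ,  0.06431679, -0.1910404 , -0.03381309,
        0.01944259,  0.03225157]), 'tau': array([ 2.88144205e-03, -4.34727502e+01,  1.02965333e+00, -2.50457221e+01,
        1.09453520e-02,  5.42420283e-03, -2.06035168e-06]), 'eef_pos': array([ 0.1428051 , -0.63322959,  0.23002052]), 'tcp_rot': array([[ 2.20087930e-01, -9.75479825e-01, -6.43289016e-04],
       [-9.75477113e-01, -2.20088837e-01,  2.30321741e-03],
       [-2.38832285e-03,  1.20603359e-04, -9.99997141e-01]]), 'wrist_force': array([ 0.23452437, -0.76626617, -0.03110478]), 'wrist_torque': array([ 0.03863203, -0.02488022, -0.05653838]), 'width': 0.08558320665547299}
```

View pics/scene0.png

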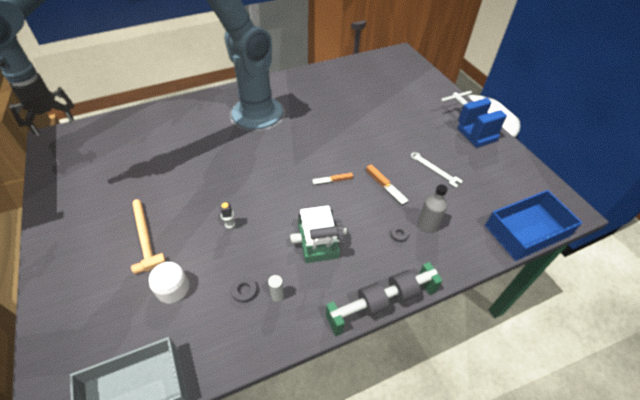

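View pics/top0.png

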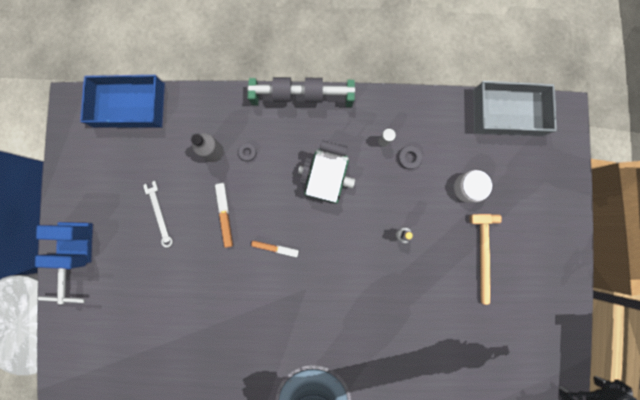

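The top view shows the block at (327,178) and the larger blade tool at about (224,215). The smaller look-alike is at (275,249), the greaser at (404,236), the mandrel at (388,135), and the rings at (247,152) and (410,157). Next I'll measure these.

```bash
cat > m1.py <<'E'
from h import *
np.set_printoptions(precision=4,suppress=True)
zs=dict(cover_lip=.08,blade_grip=.012,blade_tip=.012,greaser_grip=.076,greaser_mouth=0.0,block=0)
for th in ('cover_lip','blade_grip','blade_tip','greaser_grip','block'):
    for c in('top','scene'):
        for r in pinpoint(th,c)[:3]:
            print(th,c,round(r['confidence'],2),np.round(r['point'],1),at_z(c,[r['point']],zs[th])[0])
for c in('top','scene'):
    P=cloud(c); im=np.load('/tmp/%s_p.npy'%c)
    for th in ('blade_grip','cover','greaser_grip','block'):
        for r in masks_of(th,c)[:3]:
            m=r['region']&np.isfinite(P[:,:,2]); q=P[m]
            print(th,c,round(r['confidence'],2),np.round(r['box']),m.sum(),'med',np.median(q,0),'zmax',np.percentile(q[:,2],98))
            np.save('/tmp/m_%s_%s_%d.npy'%(th,c,int(r['box'][0])),r['region'])
E
python3 m1.py
```

```text
cover_lip top 0.95 [320.6 196.6] [ 0.5937 -0.0098  0.08  ]
cover_lip scene 0.65 [315.  208.2] [ 0.5906 -0.0086  0.08  ]
blade_grip top 0.69 [267.7 247.7] [0.4484 0.1392 0.012 ]
blade_grip top 0.65 [223.6 227.8] [0.5031 0.269  0.012 ]
blade_grip scene 0.74 [376.7 179.9] [0.5113 0.2508 0.012 ]
blade_grip scene 0.62 [341.1 174.5] [0.4425 0.1524 0.012 ]
blade_grip scene 0.17 [433.1 166.3] [0.5317 0.4622 0.012 ]
blade_tip top 0.68 [410.1 156.4] [ 0.7222 -0.2714  0.012 ]
blade_tip top 0.58 [221.3 185.7] [0.6255 0.2797 0.012 ]
blade_tip top 0.52 [295.4 255.3] [0.4281 0.0589 0.012 ]
blade_tip scene 0.83 [405.7 202.5] [0.6331 0.2878 0.012 ]
blade_tip scene 0.55 [312.4 180.2] [0.4286 0.0532 0.012 ]
greaser_grip top 0.53 [406.2 235.4] [ 0.4921 -0.2458  0.076 ]
greaser_grip scene 0.78 [225.9 210.4] [ 0.4937 -0.2485  0.076 ]
greaser_grip scene 0.67 [320.9 241.3] [ 0.6999 -0.0387  0.076 ]
block top 0.97 [326.  177.3] [ 0.657  -0.0257  0.    ]
block scene 0.63 [320.6 241.9] [ 0.6558 -0.0182  0.    ]
block scene 0.46 [434.6 166.3] [0.5249 0.4767 0.    ]
block scene 0.23 [375.5 176.3] [0.486  0.2622 
[... 596 characters left out ...]
939023
blade_grip scene 0.64 [335. 176.  35.  10.] 172 med [0.4539 0.1241 0.0133] zmax 0.023210542785591187
blade_grip scene 0.63 [386. 182.  39.  38.] 401 med [0.5385 0.2649 0.0178] zmax 0.029206706090092127
cover scene 0.63 [320. 225.  31.  40.] 1075 med [ 0.6519 -0.0301  0.0864] zmax 0.1562706381264687
cover scene 0.53 [437. 169.  44.  28.] 233 med [0.55   0.4652 0.009 ] zmax 0.013149287787718279
greaser_grip scene 0.7 [228. 216.  13.  27.] 279 med [ 0.503  -0.2493  0.0621] zmax 0.1026341235754057
block scene 0.81 [321. 234.  54.  54.] 2179 med [ 0.6915 -0.035   0.0831] zmax 0.15547685903669606
block scene 0.54 [439. 168.  50.  31.] 263 med [0.5477 0.4652 0.0091] zmax 0.013367763872963187
```

```bash
python3 - <<'E'
import cv2
t=cv2.imread('pics/top0.png')
a=cv2.resize(t[120:280,190:430],None,fx=3.3,fy=3.3,interpolation=cv2.INTER_CUBIC); cv2.imwrite('pics/top0z.png',a)
t=cv2.imread('pics/scene0.png')
a=cv2.resize(t[150:310,200:420],None,fx=3.6,fy=3.6,interpolation=cv2.INTER_CUBIC); cv2.imwrite('pics/scene0z.png',a)
E
```

```text
(no output)
```

View pics/top0z.png

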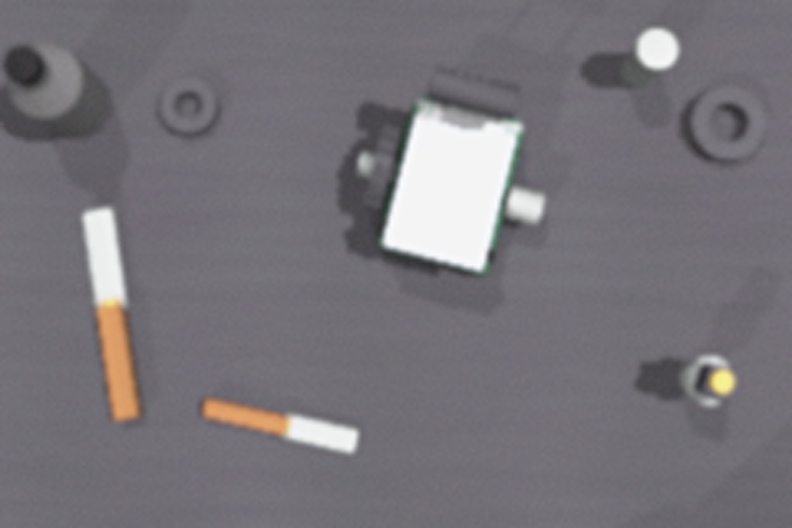

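View pics/scene0z.png

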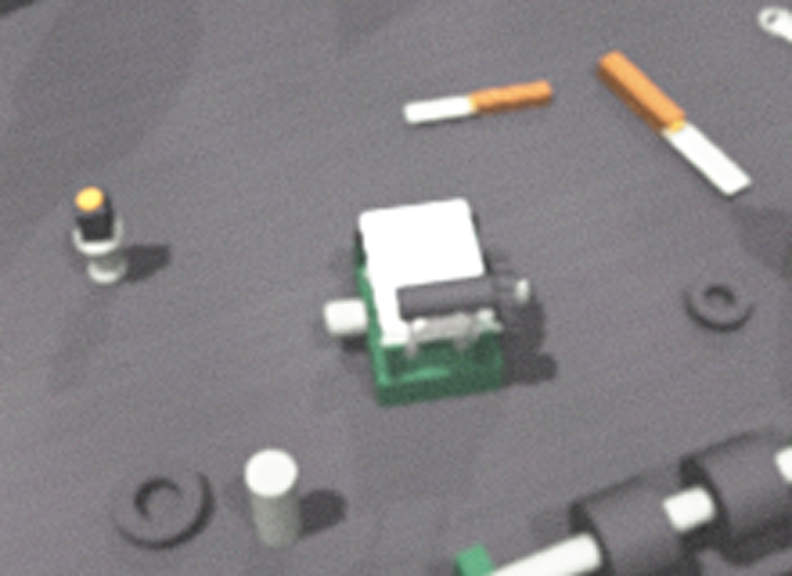

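The zooms show the front of the block facing down-left in the top view, towards the robot, with the counterweight at the hinge end. I'll fit the cover, blade and greaser next.

```bash
cat > m2.py <<'E'
from h import *
np.set_printoptions(precision=4,suppress=True)
im=np.load('/tmp/top_p.npy').astype(int); P=cloud('top')
def rect(mask,z,name='top'):
    v,u=np.nonzero(mask); W=at_z(name,np.c_[u,v],z)[:,:2]
    r=cv2.minAreaRect((W*1000).astype(np.float32)); return r, W.mean(0)
def sub(u0,u1,v0,v1):
    m=np.zeros((400,640),bool); m[v0:v1,u0:u1]=1; return m
# cover
white=(im.min(2)>190)
m=white&sub(300,352,140,205)
n,l,s,c=cv2.connectedComponentsWithStats(m.astype(np.uint8)); k=1+np.argmax(s[1:,4]); m=l==k
# upsample edges: contour rect at z=.084
r,mean=rect(m,.084); print('cover rect',r,mean,m.sum()); print(cv2.boxPoints(r))
# blade handle orange, steel white
for nm,mm,z in(('handle',(im[:,:,0]-im[:,:,2]>50)&sub(205,240,180,255),.024),('steel',(im.min(2)>150)&sub(205,235,175,220),.0135),
  ('shandle',(im[:,:,0]-im[:,:,2]>50)&sub(245,280,235,262),.02)):
    r,mean=rect(mm,z); print(nm,r,mean,mm.sum())
a=rect((im[:,:,0]-im[:,:,2]>50)&sub(205,240,180,255),.024)[1];b=rect((im.min(2)>150)&sub(205,235,175,220),.0135)[1]
print('dir',(b-a)/np.linalg.norm(b-a),np.degrees(np.arctan2(*(b-a)[::-1])),np.linalg.norm(b-a))
# greaser
mm=(im[:,:,0]-im[:,:,2]>80)&sub(390,420,220,250); r,mean=rect(mm,.100);print('button',r,mean,mm.sum())
# cross-check with scene camera orange
ims=np.load('/tmp/scene_p.npy').astype(int)
mm=(ims[:,:,0]-ims[:,:,2]>80)&sub(215,235,195,215); r,mean=rect(mm,.100,'scene');print('button scene',r,mean,mm.sum())
mm=(ims[:,:,0]-ims[:,:,2]>60)&sub(360,396,160,192); r,mean=rect(mm,.02,'scene');print('handle scene',r,mean,mm.sum())
t=cv2.imread('pics/top0.png'); cv2.imwrite('pics/gz.png',cv2.resize(t[215:255,380:430],None,fx=10,fy=10,interpolation=cv2.INTER_CUBIC))
t=cv2.imread('pics/scene0.png'); cv2.imwrite('pics/gzs.png',cv2.resize(t[195:235,205:255],None,fx=12,fy=12,interpolation=cv2.INTER_CUBIC))
E
python3 m2.py
```

```text
cover rect ((650.4808959960938, -24.32788848876953), (85.2917709350586, 123.41340637207031), 76.58235168457031) [ 0.6472 -0.0238] 1325
[[580.5626 -51.4908]
 [700.6074 -80.1286]
 [720.3992   2.8351]
 [600.3544  31.4728]]
handle ((500.7880859375, 261.2641296386719), (104.29251861572266, 24.63500213623047), 10.58627986907959) [0.5006 0.2613] 303
steel ((592.0040893554688, 279.0295104980469), (85.49256896972656, 29.0783748626709), 10.029691696166992) [0.5921 0.2791] 287
shandle ((453.84832763671875, 148.31581115722656), (76.68626403808594, 17.345914840698242), 78.25810241699219) [0.4537 0.1482] 162
dir [0.9817 0.1905] 10.979136445256971 0.09321132029224692
button ((493.71856689453125, -246.3812713623047), (16.023887634277344, 13.501283645629883), 0.4637918770313263) [ 0.4929 -0.2461] 34
button scene ((492.5891418457031, -247.67059326171875), (16.938396453857422, 20.306575775146484), 34.61988067626953) [ 0.4921 -0.2482] 34
handle scene ((499.47149658203125, 258.36920166015625), (110.04885864257812, 34.30199432373047), 8.291038513183594) [0.5005 0.2597] 231
```

View pics/gz.png

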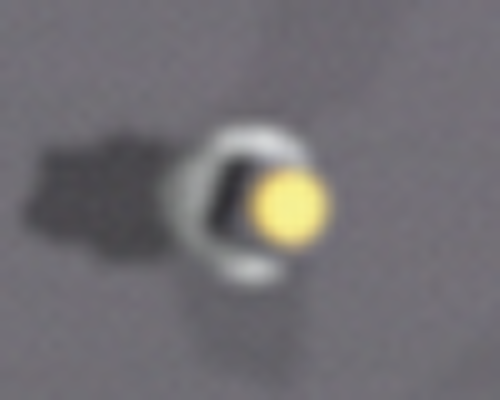

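View pics/gzs.png

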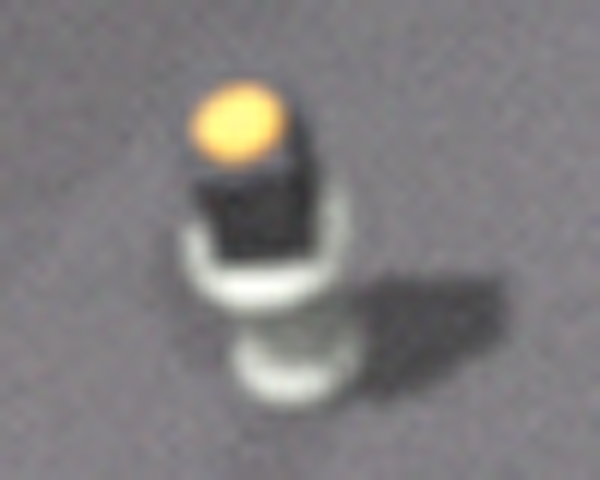

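```bash
cat > go.py <<'E'
# usage: plan(pos, yaw_deg_of_toolx, tilt...) prints suggested remaining motion
from h import *
from scipy.spatial.transform import Rotation as Ro
np.set_printoptions(precision=3,suppress=True)
def down(xang):  # tool pointing down with tool x at world angle xang(deg)
    a=np.radians(xang); x=np.array([np.cos(a),np.sin(a),0]); z=np.array([0,0,-1.]); return np.c_[x,np.cross(z,x),z]
def plan(pos,R,n=1):
    s=sense(); Rc=np.array(s['tcp_rot']).reshape(3,3); p=np.array(s['eef_pos'])
    w=Ro.from_matrix(Rc.T@R).as_rotvec()
    d=Rc.T@(np.array(pos)-p)
    print('t',round(s['time_s'],2),'pos',p,'F',np.array(s['wrist_force']),'T',np.array(s['wrist_torque']),'w',round(s['width'],4))
    print(' err mm',1000*(np.array(pos)-p),'rot deg',np.degrees(w),'| total dp',d*10,'ang',w/np.pi)
    need=max(np.linalg.norm(d)/.05,np.degrees(np.linalg.norm(w))/8.59); print(' min rows',round(need,2))
    if n>1:
        # per-row with rotation: straight line in world, in the frame at each row
        out=[];angs=w/n
        for i in range(n):
            Ri=Rc@Ro.from_rotvec(w*i/n).as_matrix(); out.append((Ri.T@(np.array(pos)-p)/n*10))
        print(' rows dp',[list(map(float,np.round(o,3))) for o in out],'ang',list(map(float,np.round(angs/np.pi,4))))
E
python3 - <<'E'
from go import *
plan([.40,-.30,.24],down(-79.4),8)
E
```

```text
t 1.0 pos [ 0.143 -0.634  0.231] F [ 0.18  -0.062  0.209] T [ 0.027  0.066 -0.004] w 0.0853
 err mm [256.99  334.08    8.712] rot deg [-0.001 -0.001  2.111] | total dp [-2.693 -3.242 -0.087] ang [-0.    -0.     0.012]
 min rows 8.43
 rows dp [[-0.337, -0.405, -0.011], [-0.339, -0.404, -0.011], [-0.34, -0.402, -0.011], [-0.342, -0.401, -0.011], [-0.344, -0.399, -0.011], [-0.346, -0.397, -0.011], [-0.348, -0.396, -0.011], [-0.35, -0.394, -0.011]] ang [-0.0, -0.0, 0.0015]
```

The zooms show the greaser's grip as a dark square turned a little from the world axes. I'll work out its yaw later. First I'll move towards the blade.

```bash
python3 -m handwheel '{"dp":[[-0.31,-0.37,-0.01],[-0.31,-0.37,-0.01],[-0.31,-0.37,-0.01],[-0.31,-0.37,-0.01],[-0.31,-0.37,-0.01]],"angular":[[0,0,0],[0,0,0],[0,0,0],[0,0,0],[0,0,0.012]],"hand":[0,0,0,0,0]}' 60; python3 -m handwheel '{"dp":[[-0.31,-0.37,-0.01],[-0.31,-0.37,-0.01],[-0.31,-0.37,-0.01],[-0.31,-0.37,-0.01],[-0.31,-0.37,-0.01]],"angular":[[0,0,0],[0,0,0],[0,0,0],[0,0,0],[0,0,0]],"hand":[0,0,0,0,0]}'
python3 - <<'E'
from go import *
plan([.50,0,.24],down(-79.4),5)
# greaser edge dirs
def w(c,x,y,ox,oy,f,z): return at_z(c,[[ox+x/f-.5,oy+y/f-.5]],z)[0]
a=w('scene',215,262,205,195,12,.058);b=w('scene',308,262,205,195,12,.058);print('scene front',np.degrees(np.arctan2(*(b-a)[1::-1])),np.linalg.norm(b-a))
a=w('top',240,165,380,215,10,.096);b=w('top',212,228,380,215,10,.096);print('top left',np.degrees(np.arctan2(*(b-a)[1::-1])),np.linalg.norm(b-a))
E
```

```text
time_s: 1.5
eef_pos: [0.2856, -0.4453, 0.2351]
tcp_rot: [[0.162, -0.987, -0.004], [-0.987, -0.162, -0.007], [0.006, 0.005, -1.0]]
wrist_force: [0.5, -0.8, -0.7]
width: 0.0854
time_s: 2.0
eef_pos: [0.4478, -0.2551, 0.2405]
tcp_rot: [[0.159, -0.987, -0.0], [-0.987, -0.159, -0.011], [0.011, 0.002, -1.0]]
wrist_force: [1.2, -1.4, 0.2]
width: 0.0853
t 2.0 pos [ 0.448 -0.255  0.24 ] F [ 1.177 -1.421  0.206] T [-0.081  0.032  0.062] w 0.0853
 err mm [ 52.151 255.131  -0.49 ] rot deg [ 0.13  -0.614 -1.427] | total dp [-2.435 -0.922 -0.023] ang [ 0.001 -0.003 -0.008]
 min rows 5.21
 rows dp [[-0.487, -0.184, -0.005], [-0.486, -0.187, -0.004], [-0.485, -0.189, -0.002], [-0.484, -0.192, -0.001], [-0.483, -0.194, -0.0]] ang [0.0001, -0.0007, -0.0016]
scene front 66.9132451629441 0.022715110104530863
top left 156.36484455038388 0.018533167139266577
```

Two edges agree on the greaser flats at about -23° (mod 90). Carrying on to the blade.

```bash
python3 -m handwheel '{"dp":[[-0.48,-0.18,0],[-0.48,-0.18,0],[-0.48,-0.18,0],[-0.48,-0.18,0],[-0.48,-0.18,0]],"angular":[[0,0,0],[0,0,0],[0,0,0],[0,0,0],[0,0,-0.008]],"hand":[0,0,0,0,0]}'; python3 -m handwheel '{"dp":[[-0.46,0.04,0.1],[-0.46,0.04,0.1],[-0.46,0.04,0.1],[-0.46,0.04,0.2],[-0.46,0.04,0.2]],"angular":[[0,0,0],[0,0,0],[0,0,0],[0,0,0],[0,0,0]],"hand":[0,0,0,0,0]}'
python3 - <<'E'
from go import *
plan([.5135,.264,.12],down(-79.4),2)
E
```

```text
time_s: 2.5
eef_pos: [0.5006, -0.0107, 0.2404]
tcp_rot: [[0.184, -0.983, 0.009], [-0.983, -0.184, -0.013], [0.015, -0.006, -1.0]]
wrist_force: [1.4, -0.0, 0.3]
width: 0.0852
time_s: 3.0
eef_pos: [0.4448, 0.2187, 0.1726]
tcp_rot: [[0.184, -0.983, 0.027], [-0.983, -0.184, -0.01], [0.014, -0.025, -1.0]]
wrist_force: [0.8, 0.4, -1.4]
width: 0.0854
t 3.0 pos [0.445 0.219 0.173] F [ 0.787  0.436 -1.375] T [ 0.005 -0.025  0.023] w 0.0854
 err mm [ 68.715  45.337 -52.628] rot deg [-1.411 -0.818  0.006] | total dp [-0.327 -0.746  0.54 ] ang [-0.008 -0.005  0.   ]
 min rows 1.95
 rows dp [[-0.163, -0.373, 0.27], [-0.161, -0.376, 0.267]] ang [-0.0039, -0.0023, 0.0]
```

```bash
python3 -m handwheel '{"dp":[[-0.16,-0.37,0.1],[-0.16,-0.37,0.1],[0,0,0.2],[0,0,0],[0,0,0]],"angular":[[-0.004,-0.002,0],[-0.004,-0.002,0],[0,0,0],[0,0,0],[0,0,0]],"hand":[0,0,0,0,0]}'
python3 - <<'E'
from go import *
plan([.5135,.264,.05],down(-79.4),2)
E
```

```text
time_s: 3.5
eef_pos: [0.5046, 0.2742, 0.1283]
tcp_rot: [[0.201, -0.98, -0.009], [-0.98, -0.201, -0.002], [-0.0, 0.009, -1.0]]
wrist_force: [0.1, -0.0, 0.1]
width: 0.0852
t 3.5 pos [0.505 0.274 0.128] F [ 0.105 -0.039  0.12 ] T [ 0.048 -0.016 -0.052] w 0.0852
 err mm [  8.885 -10.187 -78.266] rot deg [0.542 0.017 1.007] | total dp [ 0.118 -0.074  0.782] ang [0.003 0.    0.006]
 min rows 1.59
 rows dp [[0.059, -0.037, 0.391], [0.059, -0.036, 0.391]] ang [0.0015, 0.0, 0.0028]
```

```bash
python3 -m handwheel '{"dp":[[0.06,-0.04,0.3],[0.06,-0.04,0.3],[0,0,0.15],[0,0,0.1],[0,0,0]],"angular":[[0.003,0,0.006],[0,0,0],[0,0,0],[0,0,0],[0,0,0]],"hand":[0,0,0,0,0]}'
python3 - <<'E'
from go import *
plan([.5135,.264,.006],down(-79.4),2)
shot('top','top1.png');t=cv2.imread('pics/top1.png'); cv2.imwrite('pics/top1z.png',cv2.resize(t[160:280,160:300],None,fx=5,fy=5,interpolation=cv2.INTER_CUBIC))
E
```

```text
time_s: 4.0
eef_pos: [0.5186, 0.263, 0.0479]
tcp_rot: [[0.179, -0.984, 0.011], [-0.984, -0.179, 0.002], [0.0, -0.011, -1.0]]
wrist_force: [-0.2, -0.0, -0.4]
width: 0.0851
t 4.0 pos [0.519 0.263 0.048] F [-0.173 -0.027 -0.429] T [ 0.011 -0.03   0.006] w 0.0851
 err mm [ -5.121   0.957 -41.883] rot deg [-0.65  -0.015 -0.309] | total dp [-0.019  0.053  0.418] ang [-0.004 -0.    -0.002]
 min rows 0.84
 rows dp [[-0.009, 0.027, 0.209], [-0.009, 0.026, 0.209]] ang [-0.0018, -0.0, -0.0009]
```

View pics/top1z.png

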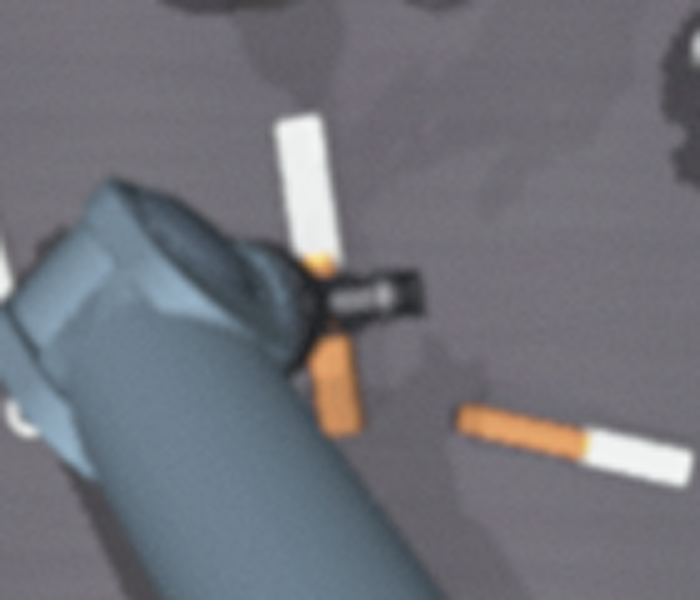

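The picture shows the gripper straddling the handle near its middle, with the small tool clear at about (575,445) in the zoom. Lowering now, then closing.

```bash
python3 -m handwheel '{"dp":[[-0.02,0.05,0.25],[0,0,0.12],[0,0,0.0],[0,0,0]],"angular":[[-0.003,0,-0.002],[0,0,0],[0,0,0],[0,0,0]],"hand":[0,0,0,0]}'
python3 - <<'E'
from go import *
plan([.5135,.264,.006],down(-79.4),1)
E
```

```text
time_s: 4.45
eef_pos: [0.5182, 0.2683, 0.0167]
tcp_rot: [[0.186, -0.982, 0.013], [-0.983, -0.186, 0.006], [-0.003, -0.014, -1.0]]
wrist_force: [-0.2, 1.3, 0.1]
width: 0.0855
t 4.45 pos [0.518 0.268 0.017] F [-0.249  1.273  0.096] T [ 0.01  -0.001 -0.044] w 0.0855
 err mm [ -4.735  -4.288 -10.665] rot deg [-0.776  0.194  0.113] | total dp [0.034 0.056 0.106] ang [-0.004  0.001  0.001]
 min rows 0.25
```

```bash
python3 -m handwheel '{"dp":[[0.03,0.05,0.08],[0,0,0.02],[0,0,0],[0,0,0]],"angular":[[-0.004,0,0],[0,0,0],[0,0,0],[0,0,0]],"hand":[0,0,0,0]}'
python3 - <<'E'
from go import *
plan([.5135,.264,.006],down(-79.4),1)
E
```

```text
time_s: 4.85
eef_pos: [0.5157, 0.265, 0.0085]
tcp_rot: [[0.185, -0.983, 0.004], [-0.983, -0.185, 0.005], [-0.004, -0.004, -1.0]]
wrist_force: [-0.4, 0.1, -0.1]
width: 0.0854
t 4.85 pos [0.516 0.265 0.008] F [-0.358  0.066 -0.136] T [ 0.009 -0.009 -0.024] w 0.0854
 err mm [-2.211 -1.037 -2.469] rot deg [-0.254  0.246  0.087] | total dp [0.006 0.024 0.025] ang [-0.001  0.001  0.   ]
 min rows 0.07
```

```bash
python3 -m handwheel '{"dp":[[0,0.02,0.02],[0,0,0],[0,0,0]],"angular":[[0,0,0],[0,0,0],[0,0,0]],"hand":[0.6,1,1]}' 80;python3 -m handwheel '{"dp":[[0,0,0],[0,0,0],[0,0,0],[0,0,0]],"angular":[[0,0,0],[0,0,0],[0,0,0],[0,0,0]],"hand":[1,1,1,1]}' 80
```

```text
time_s: 5.15
eef_pos: [0.514, 0.2648, 0.0068]
tcp_rot: [[0.185, -0.983, 0.004], [-0.983, -0.185, 0.005], [-0.005, -0.005, -1.0]]
wrist_force: [0.8, -0.1, -0.3]
width: 0.0439
time_s: 5.55
eef_pos: [0.5142, 0.2652, 0.0071]
tcp_rot: [[0.186, -0.983, 0.005], [-0.983, -0.186, 0.006], [-0.005, -0.006, -1.0]]
wrist_force: [0.4, 0.2, -0.6]
width: 0.0199
```

```bash
python3 -m handwheel '{"dp":[[0,0,-0.2],[0,0,-0.3],[0,0,-0.3],[0,0,-0.2],[0,0,0]],"angular":[[0,0,0],[0,0,0],[0,0,0],[0,0,0],[0,0,0]],"hand":[1,1,1,1,1]}' 80
python3 - <<'E'
from go import *
plan([.4494,.0243,.11],down(-103.4),7)
E
```

```text
time_s: 6.05
eef_pos: [0.511, 0.2628, 0.1068]
tcp_rot: [[0.186, -0.983, -0.002], [-0.983, -0.186, 0.002], [-0.003, 0.002, -1.0]]
wrist_force: [0.1, 0.7, -0.5]
width: 0.0203
t 6.05 pos [0.511 0.263 0.107] F [ 0.07   0.703 -0.474] T [ 0.025 -0.068 -0.021] w 0.0203
 err mm [ -61.553 -238.507    3.159] rot deg [ 0.138  0.139 24.109] | total dp [ 2.229  1.048 -0.036] ang [0.001 0.001 0.134]
 min rows 4.93
 rows dp [[0.318, 0.15, -0.005], [0.327, 0.13, -0.005], [0.334, 0.11, -0.005], [0.34, 0.09, -0.005], [0.345, 0.07, -0.005], [0.348, 0.049, -0.005], [0.351, 0.028, -0.005]] ang [0.0001, 0.0001, 0.0191]
```

```bash
python3 -m handwheel '{"dp":[[0.3,0.15,0],[0.33,0.13,0],[0.33,0.11,0],[0.34,0.09,0],[0.34,0.07,0]],"angular":[[0,0,0.019],[0,0,0.019],[0,0,0.019],[0,0,0.019],[0,0,0.019]],"hand":[1,1,1,1,1]}'
python3 -m handwheel '{"dp":[[0.35,0.05,0],[0.2,0.03,0],[0,0,0],[0,0,0]],"angular":[[0,0,0.019],[0,0,0.019],[0,0,0],[0,0,0]],"hand":[1,1,1,1]}'
python3 - <<'E'
from go import *
plan([.4494,.0243,.068],down(-103.4),1)
shot('scene','s2.png');t=cv2.imread('pics/s2.png'); cv2.imwrite('pics/s2z.png',cv2.resize(t[100:280,230:430],None,fx=4,fy=4,interpolation=cv2.INTER_CUBIC)[:600])
shot('top','t2.png');t=cv2.imread('pics/t2.png'); cv2.imwrite('pics/t2z.png',cv2.resize(t[140:280,240:380],None,fx=4,fy=4,interpolation=cv2.INTER_CUBIC))
E
```

```text
time_s: 6.55
eef_pos: [0.4628, 0.0969, 0.1017]
tcp_rot: [[-0.111, -0.994, -0.005], [-0.994, 0.111, 0.009], [-0.009, 0.006, -1.0]]
wrist_force: [0.7, -0.6, -0.9]
width: 0.02
time_s: 6.95
eef_pos: [0.4414, 0.0356, 0.0965]
tcp_rot: [[-0.244, -0.97, -0.014], [-0.97, 0.244, 0.007], [-0.003, 0.015, -1.0]]
wrist_force: [-0.5, 2.0, -0.9]
width: 0.0203
t 6.95 pos [0.441 0.036 0.096] F [-0.474  2.007 -0.917] T [ 0.008 -0.05  -0.044] w 0.0203
 err mm [  7.98  -11.301 -28.475] rot deg [ 0.887  0.179 -0.72 ] | total dp [ 0.091 -0.109  0.283] ang [ 0.005  0.001 -0.004]
 min rows 0.63
```

View pics/s2z.png

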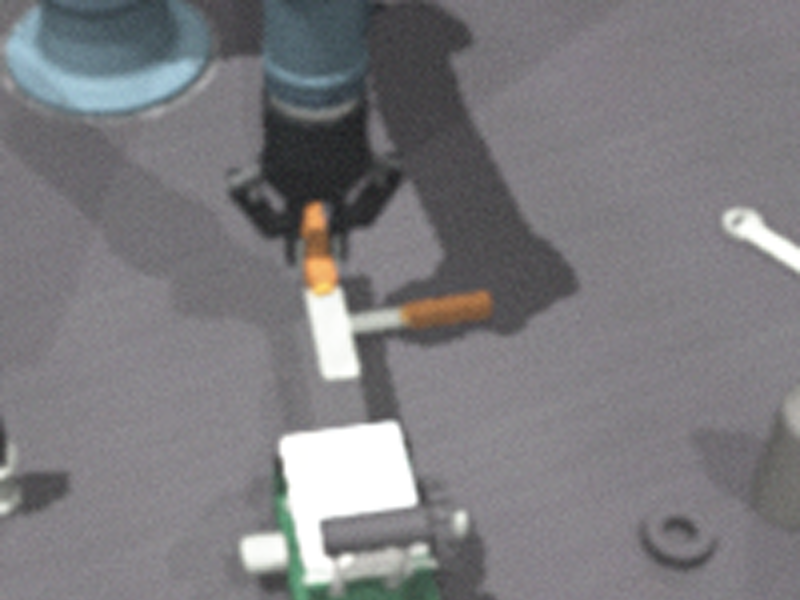

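View pics/t2z.png

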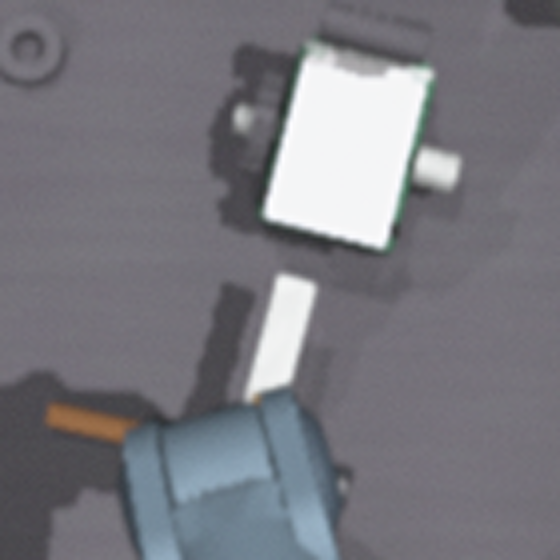

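The blade is held in line with the block, pointing at the cover's front edge, with the tip at about (314,209) in the top picture. I'll measure its height and pitch from depth.

```bash
cat > tipm.py <<'E'
from go import *
def steel(c,box):
    P=cloud(c); im=np.load('/tmp/%s_p.npy'%c).astype(int)
    u0,u1,v0,v1=box; m=np.zeros((400,640),bool); m[v0:v1,u0:u1]=1
    m&=(im.min(2)>185)&np.isfinite(P[:,:,2]); m=cv2.erode(m.astype(np.uint8),np.ones((3,3)))>0
    q=P[m]; c0=q.mean(0); 
    s=sense(); R=np.array(s['tcp_rot']).reshape(3,3)
    L=(q-s['eef_pos'])@R   # tool frame
    along=-L[:,1]; A=np.c_[along,np.ones(len(L))]; k=np.linalg.lstsq(A,L[:,2],rcond=None)[0]; kx=np.linalg.lstsq(A,L[:,0],rcond=None)[0]
    print(c,len(q),'along',along.min(),along.max(),'toolz=%.4f*along+%.4f'%tuple(k),'toolx=%.4f*along+%.4f'%tuple(kx),'mean world',c0)
    print('  world z = at 45mm',s['eef_pos'][2]-(k[0]*.045+k[1]),' at 120mm',s['eef_pos'][2]-(k[0]*.12+k[1]))
E
python3 - <<'E'
from tipm import *
steel('top',(298,322,206,242)); steel('scene',(300,322,172,197))
E
```

```text
top 180 along 0.04678533874721737 0.11658809536732465 toolz=0.0046*along+-0.0057 toolx=0.0249*along+-0.0021 mean world [0.522 0.017 0.101]
  world z = at 45mm 0.10220827962353678  at 120mm 0.10186316813508979
scene 133 along 0.04248384320826572 0.11745657469615503 toolz=0.0061*along+-0.0078 toolx=0.0107*along+0.0013 mean world [0.519 0.015 0.103]
  world z = at 45mm 0.10422028225484586  at 120mm 0.1037646482105258
```

```bash
python3 -m handwheel '{"dp":[[0.09,-0.1,0.2],[0,0,0.08],[0,0,0],[0,0,0]],"angular":[[0.005,0,-0.004],[0,0,0],[0,0,0],[0,0,0]],"hand":[1,1,1,1]}'
python3 - <<'E'
from go import *
plan([.4494,.0243,.068],down(-103.4),1)
E
```

```text
time_s: 7.45
eef_pos: [0.4521, 0.033, 0.069]
tcp_rot: [[-0.219, -0.976, 0.005], [-0.976, 0.219, 0.008], [-0.009, -0.003, -1.0]]
wrist_force: [0.5, -0.0, -2.2]
width: 0.0202
t 7.45 pos [0.452 0.033 0.069] F [ 0.473 -0.019 -2.154] T [-0.027 -0.008  0.005] w 0.0202
 err mm [-2.679 -8.719 -0.961] rot deg [-0.181  0.505  0.758] | total dp [0.091 0.007 0.009] ang [-0.001  0.003  0.004]
 min rows 0.18
```

```bash
python3 -m handwheel '{"dp":[[0.09,0,0.008],[0,0,0],[0,0,0]],"angular":[[0,0.003,0.004],[0,0,0],[0,0,0]],"hand":[1,1,1]}'
python3 - <<'E'
from go import *
plan([.4918,.0142,.068],down(-103.4),4)
shot('top','t3.png');t=cv2.imread('pics/t3.png'); cv2.imwrite('pics/t3z.png',cv2.resize(t[140:280,240:380],None,fx=4,fy=4,interpolation=cv2.INTER_CUBIC))
from tipm import *
steel('top',(298,326,201,240))
E
```

```text
time_s: 7.75
eef_pos: [0.4509, 0.0255, 0.0693]
tcp_rot: [[-0.229, -0.973, 0.005], [-0.973, 0.229, -0.001], [0.0, -0.005, -1.0]]
wrist_force: [0.0, 0.2, -0.2]
width: 0.0201
t 7.75 pos [0.451 0.025 0.069] F [ 0.021  0.239 -0.239] T [ 0.038 -0.029  0.005] w 0.0201
 err mm [ 40.853 -11.279  -1.347] rot deg [-0.287 -0.016  0.135] | total dp [ 0.016 -0.423  0.016] ang [-0.002 -0.     0.001]
 min rows 0.85
 rows dp [[0.004, -0.106, 0.004], [0.004, -0.106, 0.004], [0.004, -0.106, 0.004], [0.004, -0.106, 0.003]] ang [-0.0004, -0.0, 0.0002]
top 178 along 0.042003709182222106 0.1161345292061914 toolz=0.0040*along+-0.0061 toolx=0.0125*along+-0.0026 mean world [0.531 0.008 0.075]
  world z = at 45mm 0.07523564915605588  at 120mm 0.0749345065698725
```

View pics/t3z.png

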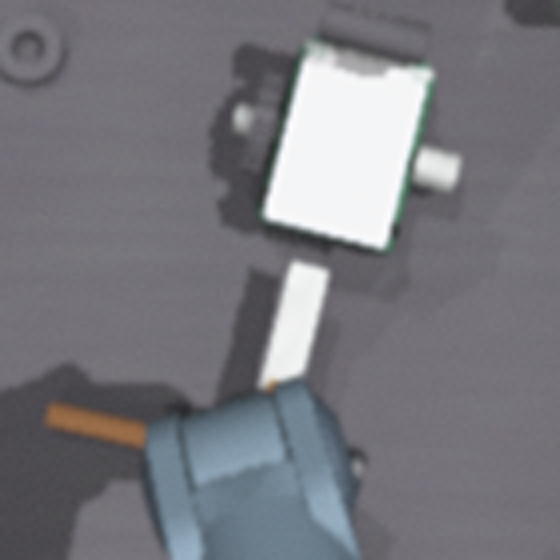

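The blade's top is at 75 mm, so its body spans 72 to 75 mm inside the 66 to 80 mm slot, and it is centred on the lip. Inserting.

```bash
python3 -m handwheel '{"dp":[[0.004,-0.1,0],[0.004,-0.1,0],[0.004,-0.1,0],[0.004,-0.1,0],[0,-0.02,0]],"angular":[[0,0,0],[0,0,0],[0,0,0],[0,0,0],[0,0,0]],"hand":[1,1,1,1,1]}'
python3 - <<'E'
from go import *
plan([.4918,.0142,.068],down(-103.4),1)
E
```

```text
time_s: 8.3
eef_pos: [0.4965, 0.0123, 0.0703]
tcp_rot: [[-0.231, -0.973, 0.008], [-0.973, 0.231, -0.002], [0.0, -0.008, -1.0]]
wrist_force: [1.0, 0.3, -0.7]
width: 0.0197
t 8.3 pos [0.496 0.012 0.07 ] F [ 1.032  0.283 -0.741] T [-0.027 -0.004  0.009] w 0.0197
 err mm [-4.654  1.861 -2.315] rot deg [-0.452 -0.004  0.04 ] | total dp [-0.007  0.05   0.023] ang [-0.003 -0.     0.   ]
 min rows 0.11
```

```bash
python3 -m handwheel '{"dp":[[0,0,-0.08],[0,0,-0.1],[0,0,-0.1],[0,0,-0.1],[0,0,-0.1]],"angular":[[0,0,0],[0,0,0],[0,0,0],[0,0,0],[0,0,0]],"hand":[1,1,1,1,1]}'
python3 - <<'E'
from go import *
plan([.4918,.0142,.12],down(-103.4),1)
shot('scene','s4.png');t=cv2.imread('pics/s4.png'); cv2.imwrite('pics/s4z.png',cv2.resize(t[130:270,230:410],None,fx=4,fy=4,interpolation=cv2.INTER_CUBIC))
E
```

```text
time_s: 8.8
eef_pos: [0.494, 0.0126, 0.1204]
tcp_rot: [[-0.231, -0.973, 0.002], [-0.973, 0.231, -0.001], [0.001, -0.002, -1.0]]
wrist_force: [1.8, -0.8, -0.9]
width: 0.0203
t 8.8 pos [0.494 0.013 0.12 ] F [ 1.763 -0.806 -0.875] T [ 0.026  0.005 -0.04 ] w 0.0203
 err mm [-2.158  1.573 -0.396] rot deg [-0.137 -0.056  0.062] | total dp [-0.01   0.025  0.004] ang [-0.001 -0.     0.   ]
 min rows 0.05
```

View pics/s4z.png

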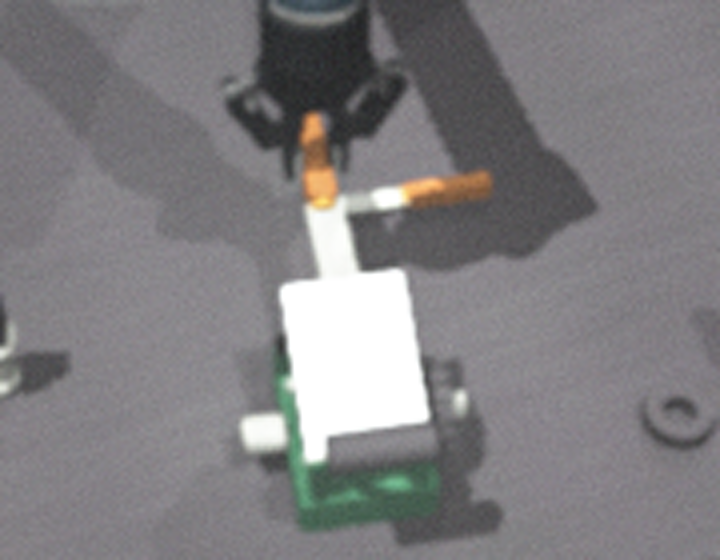

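The cover is visibly lifted on the blade, with the plate taller in view and the counterweight swinging back. I'll keep raising it.

```bash
python3 -m handwheel '{"dp":[[0,0,-0.1],[0,0,-0.1],[0,0,0],[0,0,0],[0,0,0]],"angular":[[0,0,0],[0,0,0],[0,0,0],[0,0,0],[0,0,0]],"hand":[1,1,1,1,1]}'
python3 - <<'E'
from go import *
shot('scene','s5.png');t=cv2.imread('pics/s5.png'); cv2.imwrite('pics/s5z.png',cv2.resize(t[130:290,230:410],None,fx=3.7,fy=3.7,interpolation=cv2.INTER_CUBIC))
E
```

```text
time_s: 9.35
eef_pos: [0.4963, 0.013, 0.1461]
tcp_rot: [[-0.23, -0.973, 0.01], [-0.973, 0.23, -0.003], [0.0, -0.01, -1.0]]
wrist_force: [0.1, 0.5, -0.6]
width: 0.0201
```

View pics/s5z.png

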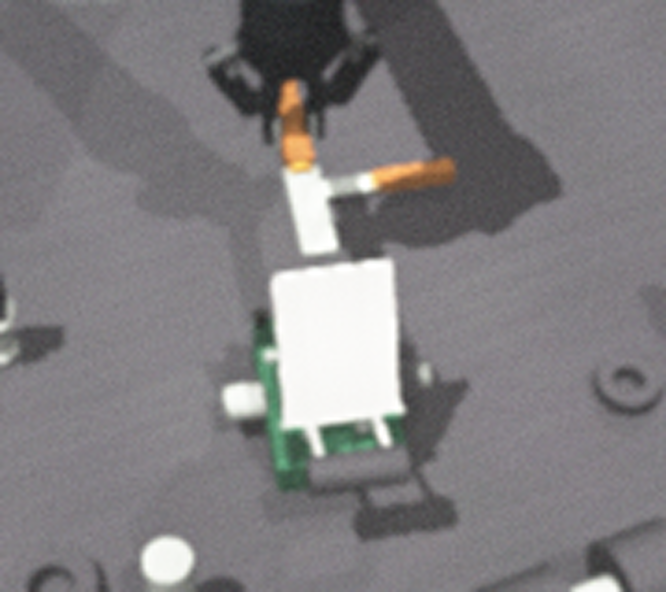

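The cover has left the blade and is falling open past vertical. Retreating, then moving to a free spot to lay the blade.

```bash
python3 -m handwheel '{"dp":[[0,0.2,0],[0,0.3,0],[0.3,0.1,0],[0.4,0,0.1],[0.4,0,0.2]],"angular":[[0,0,0],[0,0,0],[0,0,0],[0,0,0],[0,0,0]],"hand":[1,1,1,1,1]}'
python3 - <<'E'
from go import *
plan([.43,-.11,.06],down(-103.4),3)
shot('scene','s6.png');t=cv2.imread('pics/s6.png'); cv2.imwrite('pics/s6z.png',cv2.resize(t[130:310,210:410],None,fx=3.3,fy=3.3,interpolation=cv2.INTER_CUBIC))
E
```

```text
time_s: 9.9
eef_pos: [0.4145, -0.0752, 0.1153]
tcp_rot: [[-0.216, -0.976, 0.016], [-0.976, 0.216, 0.001], [-0.004, -0.015, -1.0]]
wrist_force: [0.9, -0.9, -1.3]
width: 0.0202
t 9.9 pos [ 0.415 -0.075  0.115] F [ 0.888 -0.914 -1.319] T [ 0.007 -0.023 -0.044] w 0.0202
 err mm [ 15.486 -34.777 -55.276] rot deg [-0.852  0.263  0.947] | total dp [ 0.309 -0.218  0.555] ang [-0.005  0.001  0.005]
 min rows 1.34
 rows dp [[0.103, -0.073, 0.185], [0.102, -0.074, 0.185], [0.102, -0.076, 0.184]] ang [-0.0016, 0.0005, 0.0018]
```

View pics/s6z.png

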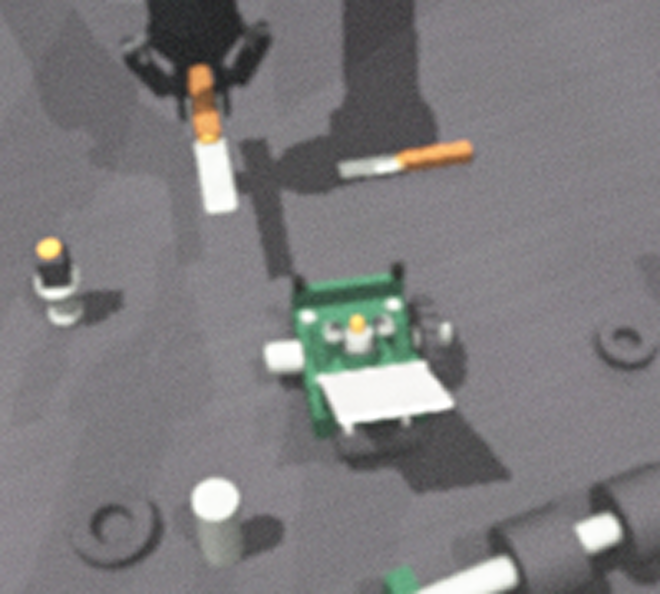

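The cover is fully back, and the nipple shows with its yellow tip at zoom (357,325) and a roller housing on each side. Laying the blade down.

```bash
python3 -m handwheel '{"dp":[[0.15,-0.1,0.25],[0.12,-0.1,0.25],[0.03,0,0.2],[0,0,0.1],[0,0,0]],"angular":[[-0.005,0,0.005],[0,0,0],[0,0,0],[0,0,0],[0,0,0]],"hand":[1,1,1,1,1]}'
python3 - <<'E'
from go import *
plan([.43,-.11,.008],down(-103.4),3)
E
```

```text
time_s: 10.45
eef_pos: [0.4182, -0.1209, 0.0263]
tcp_rot: [[-0.25, -0.968, -0.015], [-0.968, 0.25, 0.002], [0.002, 0.015, -1.0]]
wrist_force: [-0.0, 0.1, -1.0]
width: 0.0203
t 10.45 pos [ 0.418 -0.121  0.026] F [-0.013  0.119 -1.005] T [ 0.022 -0.066  0.011] w 0.0203
 err mm [ 11.85   10.901 -18.311] rot deg [ 0.888 -0.08  -1.064] | total dp [-0.135 -0.09   0.182] ang [ 0.005 -0.    -0.006]
 min rows 0.49
 rows dp [[-0.045, -0.03, 0.061], [-0.045, -0.03, 0.061], [-0.045, -0.03, 0.061]] ang [0.0016, -0.0001, -0.002]
```

```bash
python3 -m handwheel '{"dp":[[0,0,0.08],[0,0,0.06],[0,0,0],[0,0,0]],"angular":[[0.005,0,0],[0,0,0],[0,0,0],[0,0,0]],"hand":[1,1,1,1]}'
python3 - <<'E'
from go import *
plan([.4182,-.1209,.007],down(-104.4),1)
E
```

```text
time_s: 10.85
eef_pos: [0.4201, -0.1191, 0.0137]
tcp_rot: [[-0.247, -0.969, 0.003], [-0.969, 0.247, -0.002], [0.001, -0.003, -1.0]]
wrist_force: [0.8, 0.1, -1.1]
width: 0.02
t 10.85 pos [ 0.42  -0.119  0.014] F [ 0.757  0.108 -1.102] T [-0.005 -0.031 -0.002] w 0.02
 err mm [-1.895 -1.81  -6.743] rot deg [-0.165 -0.052  0.125] | total dp [0.022 0.014 0.067] ang [-0.001 -0.     0.001]
 min rows 0.14
```

```bash
python3 -m handwheel '{"dp":[[0,0,0.05],[0,0,0.03],[0,0,0]],"angular":[[0,0,0],[0,0,0],[0,0,0]],"hand":[1,1,1]}'
python3 - <<'E'
from go import *
plan([.4182,-.1209,.007],down(-104.4),1)
E
```

```text
time_s: 11.15
eef_pos: [0.4222, -0.1192, 0.0071]
tcp_rot: [[-0.246, -0.969, 0.006], [-0.969, 0.246, -0.003], [0.001, -0.006, -1.0]]
wrist_force: [-0.2, -0.6, -0.6]
width: 0.0201
t 11.15 pos [ 0.422 -0.119  0.007] F [-0.151 -0.603 -0.643] T [ 0.057  0.017 -0.019] w 0.0201
 err mm [-4.021 -1.686 -0.146] rot deg [-0.37  -0.079  0.166] | total dp [0.026 0.035 0.001] ang [-0.002 -0.     0.001]
 min rows 0.09
```

```bash
python3 -m handwheel '{"dp":[[0,0,0.015],[0,0,0],[0,0,0],[0,0,0],[0,0,0]],"angular":[[0,0,0],[0,0,0],[0,0,0],[0,0,0],[0,0,0]],"hand":[1,0.5,0,0,0]}'
python3 -m handwheel '{"dp":[[0,0,-0.1],[0,0,-0.3],[0,0,-0.4],[0.1,0,-0.3],[0.2,0,0]],"angular":[[0,0,0],[0,0,0],[0,0,0],[0,0,0],[0,0,0]],"hand":[0,0,0,0,0]}'
python3 - <<'E'
from go import *
plan([.493,-.247,.18],down(-113),3)
shot('scene','s7.png');t=cv2.imread('pics/s7.png'); cv2.imwrite('pics/s7z.png',cv2.resize(t[130:310,210:410],None,fx=3.3,fy=3.3,interpolation=cv2.INTER_CUBIC))
cv2.imwrite('pics/nip.png',cv2.resize(t[210:260,290:350],None,fx=11,fy=11,interpolation=cv2.INTER_CUBIC))
shot('top','t7.png');t=cv2.imread('pics/t7.png'); cv2.imwrite('pics/t7z.png',cv2.resize(t[130:290,250:430],None,fx=3.7,fy=3.7,interpolation=cv2.INTER_CUBIC))
cv2.imwrite('pics/nipt.png',cv2.resize(t[150:210,295:355],None,fx=9,fy=9,interpolation=cv2.INTER_CUBIC))
for c in('top','scene'):
    for r in pinpoint('nipple_tip',c)[:3]: print(c,round(r['confidence'],2),r['point'],at_z(c,[r['point']],.08)[0])
E
```

```text
time_s: 11.65
eef_pos: [0.4238, -0.1196, 0.0077]
tcp_rot: [[-0.246, -0.969, 0.007], [-0.969, 0.246, -0.004], [0.003, -0.008, -1.0]]
wrist_force: [-0.1, -0.2, -0.6]
width: 0.0769
time_s: 12.15
eef_pos: [0.4154, -0.1454, 0.1224]
tcp_rot: [[-0.239, -0.971, 0.004], [-0.971, 0.239, -0.002], [0.001, -0.005, -1.0]]
wrist_force: [0.5, -0.1, 0.7]
width: 0.0854
t 12.15 pos [ 0.415 -0.145  0.122] F [ 0.458 -0.138  0.735] T [-0.038 -0.026 -0.037] w 0.0854
 err mm [  77.628 -101.567   57.556] rot deg [-0.264 -0.01   9.147] | total dp [ 0.801 -0.999 -0.571] ang [-0.001 -0.     0.051]
 min rows 2.8
 rows dp [[0.267, -0.333, -0.19], [0.249, -0.347, -0.191], [0.23, -0.359, -0.191]] ang [-0.0005, -0.0, 0.0169]
top 0.75 [344.3, 115.9] [ 0.819 -0.072  0.08 ]
scene 0.68 [317.7, 225.2] [ 0.649 -0.026  0.08 ]
scene 0.67 [331.6, 256.4] [ 0.757 -0.033  0.08 ]
```

View pics/s7z.png

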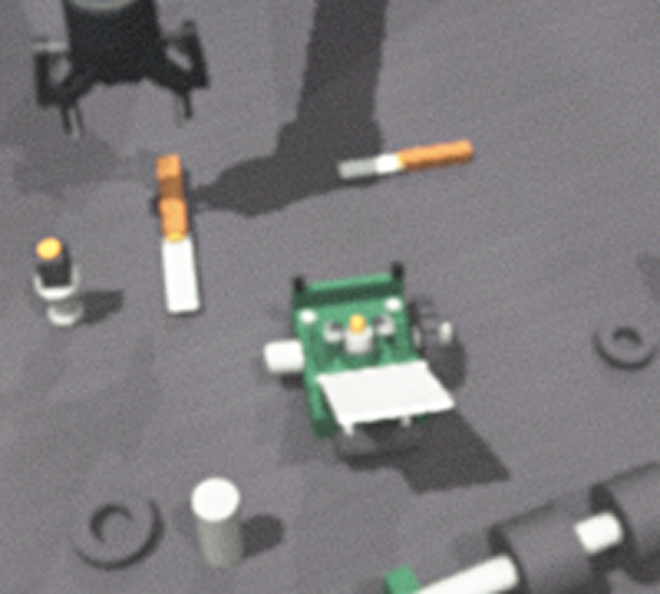

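View pics/nip.png

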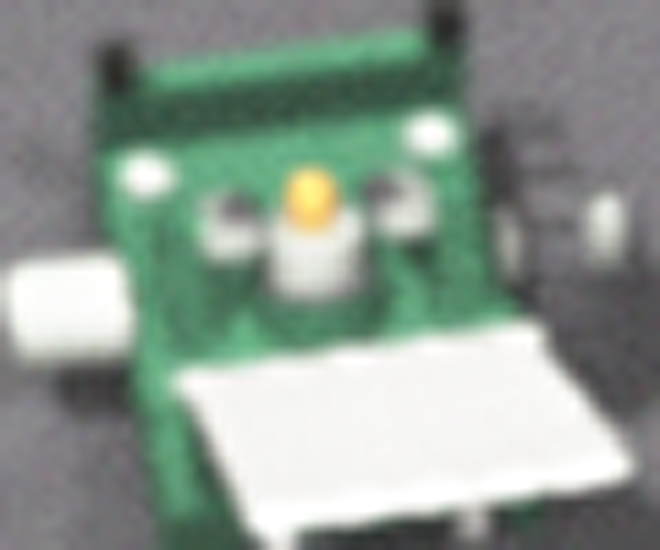

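View pics/t7z.png

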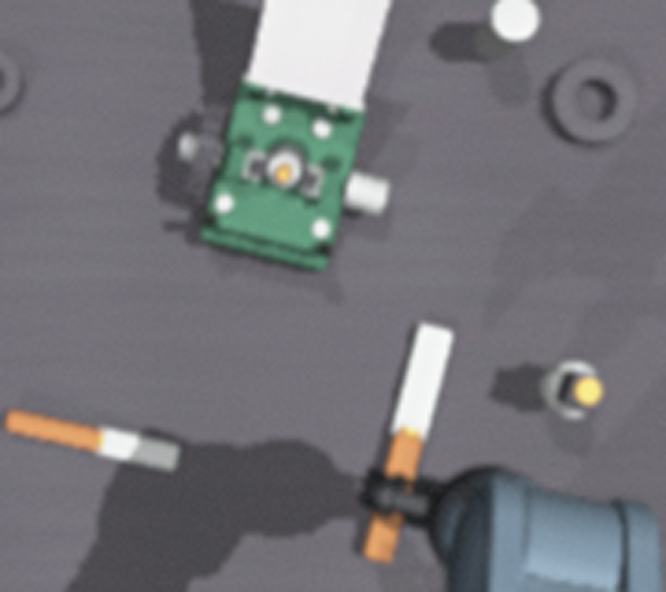

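View pics/nipt.png

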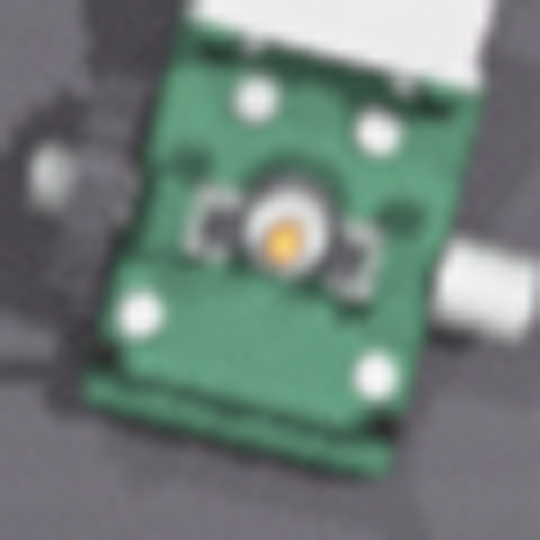

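Findings from the pictures:
- The blade lies flat and the cover is open.
- In the top picture the nipple's yellow pin is at about (326.2,176.2), with the ring of its collar at about (326.4,174.9).
- In the scene picture the pin is at about (317.7,227.5).
- The top network's 0.75 hit at (344,116) is wrong, since it lies on the open cover.

Next I'll locate the tip by fitting it in both views.

```bash
cat > nip.py <<'E'
from go import *
from scipy.optimize import least_squares
def yel(c,box,th):
    im=np.load('/tmp/%s_p.npy'%c).astype(float); u0,u1,v0,v1=box
    w=np.clip((im[:,:,0]+im[:,:,1])/2-im[:,:,2]-th,0,None); m=np.zeros_like(w); m[v0:v1,u0:u1]=1; w*=m
    # exclude green: need R>=G-10
    w*= (im[:,:,0]>im[:,:,1]-10)
    v,u=np.nonzero(w); ww=w[v,u]; c0=(np.array([u,v])*ww).sum(1)/ww.sum()
    return c0,len(u),u,v,ww
yaw=np.radians(-13.42); bx=np.array([np.cos(yaw),np.sin(yaw),0]); by=np.array([-np.sin(yaw),np.cos(yaw),0]); ez=np.array([0,0,1.])
ax=-np.sin(.45)*bx+np.cos(.45)*ez
if __name__=='__main__':
    P={c:cloud(c) for c in('top','scene')}
    obs={}
    for c,b in(('top',(318,334,168,184)),('scene',(308,328,218,240))):
        c0,n,u,v,w=yel(c,b,25); obs[c]=c0
        q=P[c][v,u]; q=q[np.isfinite(q[:,2])]
        print(c,'yellow',c0,n,'3d mean',q.mean(0),'min/max z',q[:,2].min(),q[:,2].max())
    o1,d1=ray('top',[obs['top']]);o2,d2=ray('scene',[obs['scene']]);
    A=np.c_[d1[0],-d2[0]]; s=np.linalg.lstsq(A,o2-o1,rcond=None)[0]
    p1=o1+s[0]*d1[0];p2=o2+s[1]*d2[0]; print('triang',p1,p2,'gap',np.linalg.norm(p1-p2))
    O=np.array([.6552,-.0248,0])
    for p in(p1,p2,(p1+p2)/2): r=p-O; print(' in block',r@bx,r@by,r[2])
    # heights near
    for nm,(u,v) in dict(ledge=(318,199),boltL=(310,185),boltR=(337,192),bolt3=(323,161),bolt4=(337,165),housL=(318,175),housR=(335,179),collarL=(322,174),collarR=(330,176),collarT=(326,171)).items():
        q=P['top'][v-1:v+2,u-1:u+2].reshape(-1,3); r=np.nanmedian(q,0)-O; print(nm,np.array([r@bx,r@by,r[2]])*1000)
E
python3 nip.py
```

```text
top yellow [326.086 176.443] 20 3d mean [ 0.651 -0.024  0.068] min/max z 0.056574648693495044 0.07500066145897466
scene yellow [317.809 227.788] 29 3d mean [ 0.649 -0.025  0.065] min/max z 0.03918581371574148 0.07581641355764979
triang [ 0.651 -0.024  0.068] [ 0.65  -0.026  0.068] gap 0.001760477977355826
 in block -0.004478749674602655 -0.00040766821567406815 0.06829147350061238
 in block -0.0047674971724336246 -0.0021436787161296794 0.06824483517346536
 in block -0.004623123423518086 -0.0012756734659018594 0.06826815433703887
ledge [-66.068   6.344   2.702]
boltL [-36.202  37.699  43.346]
boltR [-36.537 -41.053  44.209]
bolt3 [38.999 19.068 44.102]
bolt4 [ 37.73  -22.317  42.738]
housL [-5.672 22.345 64.675]
housR [ -4.563 -27.261  68.746]
collarL [ 0.243 12.336 62.504]
collarR [  0.116 -10.602  63.147]
collarT [11.548  3.681 58.944]
```

```bash
cat > nipfit.py <<'E'
from nip import *
def model(tip,c,L=.014,r=.006):
    u=np.cross(ax,by); u/=np.linalg.norm(u)
    K,D,R,t=cam(c); cc=-R.T@t
    pts=[];w=[]
    rr=np.sqrt((np.arange(8)+.5)/8)*r; th=np.arange(24)*2*np.pi/24
    for a in rr:
        for h in th: pts.append(tip+a*(np.cos(h)*u+np.sin(h)*by)); w.append((ax@(cc-tip))/np.linalg.norm(cc-tip)*np.pi*r*r/192)
    for l in (np.arange(10)+.5)/10*L:
        for h in th:
            n=np.cos(h)*u+np.sin(h)*by; f=n@(cc-tip)/np.linalg.norm(cc-tip)
            if f>0: pts.append(tip-l*ax+r*n); w.append(f*2*np.pi*r/24*L/10)
    w=np.array(w); return (proj(c,pts)*w[:,None]).sum(0)/w.sum(), w.sum()
O=np.array([.6552,-.0248,0])
for L in(.014,.010):
  for thr in (15,30,50):
    obs={c:yel(c,b,thr) for c,b in(('top',(318,334,168,184)),('scene',(308,328,218,240)))}
    f=lambda x:np.r_[model(x,'top',L)[0]-obs['top'][0],model(x,'scene',L)[0]-obs['scene'][0]]
    s=least_squares(f,[.65,-.025,.07],x_scale=.01,diff_step=1e-3); r=s.x-O
    print(L,thr,'tip',s.x,'block',1000*np.array([r@bx,r@by,r[2]]),'res px',s.fun,'areas',[obs[c][1] for c in obs],[model(s.x,c,L)[1]*1e6 for c in obs])
E
python3 nipfit.py
```

```text
0.014 15 tip [ 0.647 -0.024  0.074] block [-7.689 -1.254 74.222] res px [ 0.289  0.129  0.323 -0.006] areas [26, 32] [np.float64(160.28848256067107), np.float64(202.0390557803227)]
0.014 30 tip [ 0.647 -0.024  0.075] block [-7.754 -1.256 74.65 ] res px [ 0.287  0.128  0.321 -0.006] areas [18, 28] [np.float64(160.28963345690713), np.float64(202.03382299289828)]
0.014 50 tip [ 0.647 -0.024  0.075] block [-7.808 -1.225 74.664] res px [ 0.304  0.136  0.34  -0.006] areas [12, 23] [np.float64(160.29616835116147), np.float64(202.03287026316275)]
0.01 15 tip [ 0.648 -0.024  0.072] block [-6.818 -1.253 72.415] res px [ 0.289  0.129  0.323 -0.006] areas [26, 32] [np.float64(145.09457507041222), np.float64(159.81591892149027)]
0.01 30 tip [ 0.648 -0.024  0.073] block [-6.883 -1.256 72.842] res px [ 0.287  0.128  0.321 -0.006] areas [18, 28] [np.float64(145.09528116535796), np.float64(159.80443813445362)]
0.01 50 tip [ 0.648 -0.024  0.073] block [-6.937 -1.225 72.857] res px [ 0.304  0.136  0.34  -0.006] areas [12, 23] [np.float64(145.09944635659653), np.float64(159.80236519422706)]
```

The fit puts the tip at world (0.647,-0.024,0.0745). That is block (-7.7,-1.3,74.5) mm, under the 80 mm cover, and it agrees with the collar depth of about 62.8 mm. Next, the greaser.

```bash
python3 -m handwheel '{"dp":[[0.25,-0.33,-0.25],[0.25,-0.34,-0.2],[0.23,-0.34,-0.1],[0,0,0],[0,0,0]],"angular":[[0,0,0.017],[0,0,0.017],[0,0,0.017],[0,0,0],[0,0,0]],"hand":[0,0,0,0,0]}' 100
python3 - <<'E'
from go import *
plan([.4925,-.247,.12],down(-113),1)
E
```

```text
time_s: 12.85
eef_pos: [0.4804, -0.2375, 0.1629]
tcp_rot: [[-0.392, -0.92, -0.027], [-0.92, 0.391, 0.013], [-0.002, 0.03, -1.0]]
wrist_force: [0.3, 0.5, 0.5]
width: 0.0855
t 12.85 pos [ 0.48  -0.237  0.163] F [0.28  0.539 0.545] T [ 0.058 -0.022 -0.046] w 0.0855
 err mm [ 12.083  -9.535 -42.907] rot deg [ 1.717  0.105 -0.057] | total dp [ 0.041 -0.161  0.424] ang [ 0.01   0.001 -0.   ]
 min rows 0.91
```

```bash
python3 -m handwheel '{"dp":[[0.04,-0.16,0.15],[0,0,0.15],[0,0,0],[0,0,0]],"angular":[[0.01,0,0],[0,0,0],[0,0,0],[0,0,0]],"hand":[0,0,0,0]}'
python3 - <<'E'
from go import *
plan([.4925,-.247,.062],down(-113),1)
E
```

```text
time_s: 13.25
eef_pos: [0.4911, -0.24, 0.128]
tcp_rot: [[-0.384, -0.923, -0.004], [-0.923, 0.384, 0.007], [-0.005, 0.006, -1.0]]
wrist_force: [-0.5, -0.8, 0.6]
width: 0.0855
t 13.25 pos [ 0.491 -0.24   0.128] F [-0.532 -0.842  0.594] T [ 0.037 -0.011 -0.041] w 0.0855
 err mm [  1.388  -7.029 -65.965] rot deg [0.366 0.279 0.409] | total dp [ 0.063 -0.044  0.659] ang [0.002 0.002 0.002]
 min rows 1.33
```

```bash
python3 -m handwheel '{"dp":[[0.06,-0.04,0.1],[0,0,0.2],[0,0,0.2],[0,0,0.1],[0,0,0]],"angular":[[0.002,0.002,0.002],[0,0,0],[0,0,0],[0,0,0],[0,0,0]],"hand":[0,0,0,0,0]}'
python3 - <<'E'
from go import *
plan([.4925,-.247,.062],down(-113),1)
shot('scene','s8.png');t=cv2.imread('pics/s8.png'); cv2.imwrite('pics/s8z.png',cv2.resize(t[150:260,180:290],None,fx=5,fy=5,interpolation=cv2.INTER_CUBIC))
E
```

```text
time_s: 13.75
eef_pos: [0.4934, -0.2467, 0.0668]
tcp_rot: [[-0.388, -0.922, 0.002], [-0.922, 0.388, -0.004], [0.003, -0.004, -1.0]]
wrist_force: [-0.3, 0.5, -0.2]
width: 0.0854
t 13.75 pos [ 0.493 -0.247  0.067] F [-0.288  0.474 -0.152] T [ 0.032 -0.01   0.014] w 0.0854
 err mm [-0.942 -0.31  -4.798] rot deg [-0.226 -0.168  0.174] | total dp [0.006 0.008 0.048] ang [-0.001 -0.001  0.001]
 min rows 0.1
```

View pics/s8z.png

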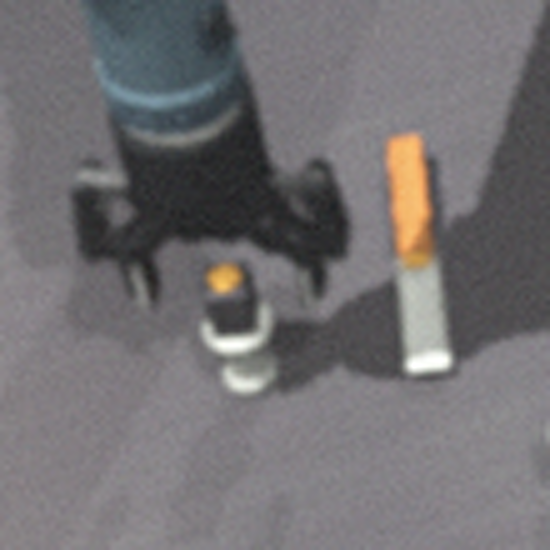

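The picture shows the fingers straddling the greaser symmetrically, with the button at zoom (225,277). Lowering 4 mm and closing.

```bash
python3 -m handwheel '{"dp":[[0,0,0.04],[0,0,0],[0,0,0]],"angular":[[0,0,0],[0,0,0],[0,0,0]],"hand":[0.5,0.7,1]}' 40;python3 -m handwheel '{"dp":[[0,0,0],[0,0,0],[0,0,0],[0,0,0]],"angular":[[0,0,0],[0,0,0],[0,0,0],[0,0,0]],"hand":[1,1,1,1]}' 110
python3 -m handwheel '{"dp":[[0,0,-0.1],[0,0,-0.3],[0,0,-0.3],[0,0,-0.3],[0,0,0]],"angular":[[0,0,0],[0,0,0],[0,0,0],[0,0,0],[0,0,0]],"hand":[1,1,1,1,1]}' 110
```

```text
time_s: 14.1
eef_pos: [0.4957, -0.2478, 0.0654]
tcp_rot: [[-0.388, -0.922, 0.007], [-0.922, 0.388, -0.007], [0.003, -0.009, -1.0]]
wrist_force: [0.0, 0.0, 0.1]
width: 0.0441
time_s: 14.5
eef_pos: [0.4966, -0.2482, 0.0666]
tcp_rot: [[-0.388, -0.922, 0.01], [-0.922, 0.388, -0.008], [0.004, -0.012, -1.0]]
wrist_force: [1.2, -0.2, -0.7]
width: 0.0244
time_s: 15.0
eef_pos: [0.4905, -0.2453, 0.1665]
tcp_rot: [[-0.388, -0.922, -0.002], [-0.922, 0.388, -0.002], [0.003, 0.001, -1.0]]
wrist_force: [1.1, -0.2, -3.1]
width: 0.0244
```

Lift confirmed: -3.1 N, which matches 320 g. Moving to above the nipple while tilting.

```bash
cat > gr.py <<'E'
from go import *
yaw=np.radians(-13.42); bx=np.array([np.cos(yaw),np.sin(yaw),0]); by=np.array([-np.sin(yaw),np.cos(yaw),0]); ez=np.array([0,0,1.])
ax=-np.sin(.45)*bx+np.cos(.45)*ez
TZ=-ax; TX=-by; RT=np.c_[TX,np.cross(TZ,TX),TZ]
TIP=np.array([.6473,-.0242,.0745])
def tcp_for(h,oy=0.,ox=0.,Lm=.0666): # mouth centre h above tip on axis; greaser axis at tool (ox,oy)
    return TIP+ax*(h+Lm)-RT[:,0]*ox-RT[:,1]*oy
E
python3 - <<'E'
from gr import *
print(RT)
plan(tcp_for(.06)+[0,0,.02],RT,7)
E
```

```text
[[-0.232 -0.876  0.423]
 [-0.973  0.209 -0.101]
 [-0.    -0.435 -0.9  ]]
t 15.0 pos [ 0.491 -0.245  0.167] F [ 1.059 -0.215 -3.125] T [-0.102 -0.196 -0.049] w 0.0244
 err mm [103.194 233.894  41.976] rot deg [25.812 -2.273 -9.196] | total dp [-2.555 -0.044 -0.427] ang [ 0.143 -0.013 -0.051]
 min rows 5.18
 rows dp [[-0.365, -0.006, -0.061], [-0.365, -0.018, -0.058], [-0.365, -0.03, -0.055], [-0.364, -0.042, -0.05], [-0.363, -0.054, -0.045], [-0.362, -0.065, -0.039], [-0.361, -0.075, -0.033]] ang [0.0205, -0.0018, -0.0073]
```

```bash
python3 -m handwheel '{"dp":[[-0.3,0,-0.1],[-0.36,-0.02,-0.1],[-0.36,-0.03,-0.06],[-0.36,-0.04,-0.05],[-0.36,-0.05,-0.05]],"angular":[[0.02,-0.002,-0.007],[0.02,-0.002,-0.007],[0.02,-0.002,-0.007],[0.02,-0.002,-0.007],[0.02,-0.002,-0.007]],"hand":[1,1,1,1,1]}'
python3 - <<'E'
from gr import *
plan(tcp_for(.06),RT,3)
E
```

```text
time_s: 15.5
eef_pos: [0.5545, -0.0898, 0.1991]
tcp_rot: [[-0.294, -0.91, 0.294], [-0.956, 0.282, -0.083], [-0.007, -0.305, -0.952]]
wrist_force: [-0.3, -0.1, -4.0]
width: 0.0245
t 15.5 pos [ 0.555 -0.09   0.199] F [-0.336 -0.128 -3.957] T [ 0.152  0.521 -0.066] w 0.0245
 err mm [ 39.19   78.428 -10.622] rot deg [ 8.001 -0.99  -3.553] | total dp [-0.864 -0.103  0.151] ang [ 0.044 -0.006 -0.02 ]
 min rows 1.77
 rows dp [[-0.288, -0.034, 0.05], [-0.287, -0.038, 0.054], [-0.286, -0.041, 0.057]] ang [0.0148, -0.0018, -0.0066]
```

```bash
python3 -m handwheel '{"dp":[[-0.25,-0.03,0.05],[-0.25,-0.04,0.05],[-0.2,-0.04,0.05],[0,0,0],[0,0,0]],"angular":[[0.015,-0.002,-0.006],[0.015,-0.002,-0.006],[0.01,-0.002,-0.006],[0,0,0],[0,0,0]],"hand":[1,1,1,1,1]}'
python3 - <<'E'
from gr import *
plan(tcp_for(.06),RT,2)
E
```

```text
time_s: 16.0
eef_pos: [0.5798, -0.0153, 0.1799]
tcp_rot: [[-0.221, -0.89, 0.4], [-0.975, 0.202, -0.09], [-0.001, -0.41, -0.912]]
wrist_force: [0.6, -1.3, -3.8]
width: 0.0244
t 16.0 pos [ 0.58  -0.015  0.18 ] F [ 0.581 -1.336 -3.791] T [0.118 0.813 0.008] w 0.0244
 err mm [13.913  3.873  8.552] rot deg [1.601 0.304 0.563] | total dp [-0.069 -0.151 -0.026] ang [0.009 0.002 0.003]
 min rows 0.34
 rows dp [[-0.034, -0.075, -0.013], [-0.035, -0.075, -0.012]] ang [0.0044, 0.0008, 0.0016]
```

```bash
python3 -m handwheel '{"dp":[[-0.07,-0.15,-0.03],[0,0,0],[0,0,0]],"angular":[[0.009,0.002,0.003],[0,0,0],[0,0,0]],"hand":[1,1,1]}'
python3 - <<'E'
from gr import *
plan(tcp_for(.06),RT,2)
shot('scene','s9.png');t=cv2.imread('pics/s9.png'); cv2.imwrite('pics/s9z.png',cv2.resize(t[150:260,270:370],None,fx=5.4,fy=5.4,interpolation=cv2.INTER_CUBIC))
shot('top','t9.png');t=cv2.imread('pics/t9.png'); cv2.imwrite('pics/t9z.png',cv2.resize(t[140:240,280:380],None,fx=5.4,fy=5.4,interpolation=cv2.INTER_CUBIC))
for c in('top','scene'):
    for th in('greaser_mouth','greaser_grip','nipple_tip'):
        for r in pinpoint(th,c)[:2]: print(th,c,round(r['confidence'],2),r['point'])
P=tcp_for(.0); s=sense(); R=np.array(s['tcp_rot']).reshape(3,3)
print('pred mouth px',proj('scene',s['eef_pos']+R[:,2]*.0666), 'tip px',proj('scene',TIP))
E
```

```text
time_s: 16.3
eef_pos: [0.5893, -0.0159, 0.1848]
tcp_rot: [[-0.239, -0.879, 0.413], [-0.971, 0.214, -0.107], [0.005, -0.426, -0.905]]
wrist_force: [-1.1, -0.1, -3.5]
width: 0.0246
t 16.3 pos [ 0.589 -0.016  0.185] F [-1.124 -0.137 -3.525] T [ 0.142  0.885 -0.057] w 0.0246
 err mm [4.478 4.514 3.664] rot deg [ 0.551 -0.449 -0.254] | total dp [-0.054 -0.045 -0.019] ang [ 0.003 -0.002 -0.001]
 min rows 0.15
 rows dp [[-0.027, -0.023, -0.01], [-0.027, -0.023, -0.01]] ang [0.0015, -0.0012, -0.0007]
greaser_mouth top 0.64 [324.8, 188.3]
greaser_grip top 0.67 [324.7, 199.0]
greaser_grip top 0.57 [353.5, 263.0]
nipple_tip top 0.72 [326.0, 176.9]
greaser_mouth scene 0.87 [311.8, 205.8]
greaser_grip scene 0.82 [314.0, 177.6]
greaser_grip scene 0.73 [276.9, 293.2]
nipple_tip scene 0.93 [318.2, 227.2]
pred mouth px [[315.047 206.465]] tip px [[317.958 225.577]]
```

View pics/s9z.png

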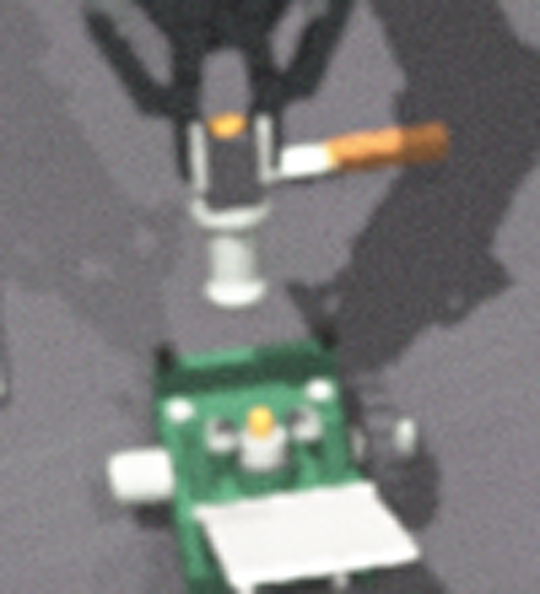

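View pics/t9z.png

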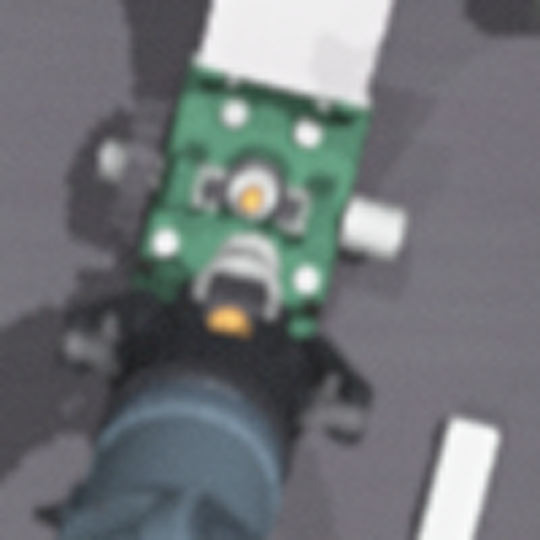

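The scene view shows the greaser held square in the pads, with its button at about (311.7,172.7), its head at about (313.2,203.3), and the nipple at (317.8,227.5) to the lower right. I'll check the greaser's axis against the tool prediction in both views.

```bash
python3 - <<'E'
from gr import *
from nip import yel
s=sense(); R=np.array(s['tcp_rot']).reshape(3,3); p=np.array(s['eef_pos'])
for c,b in(('scene',(305,320,166,180)),('top',(314,332,192,206))):
    c0,n,u,v,w=yel(c,b,25)
    print(c,'button obs',c0,n,'pred btn top',proj(c,p-R[:,2]*.0334)[0],'pred at 60mm',proj(c,p-R[:,2]*.0314)[0])
    for nm,l in(('collar56',.0106),('collar50',.0166),('head9',.0576),('head6',.0606),('mouth',.0666)): print('  ',nm,proj(c,p+R[:,2]*l)[0])
    e=R[:,0]*.01; print('  px per 10mm tool x',(proj(c,p+e)-proj(c,p))[0],' tool y',(proj(c,p+R[:,1]*.01)-proj(c,p))[0])
# white-pixel profile of head rows in scene
im=np.load('/tmp/scene_p.npy').astype(int).min(2)
for r in range(184,210): print(r,im[r,300:328])
E
```

```text
scene button obs [311.609 172.752] 31 pred btn top [312.706 172.631] pred at 60mm [312.755 173.335]
   collar56 [313.76  187.855]
   collar50 [313.9   189.889]
   head9 [314.844 203.53 ]
   head6 [314.912 204.511]
   mouth [315.047 206.465]
  px per 10mm tool x [-3.672  0.442]  tool y [-0.577 -1.375]
top button obs [321.903 198.932] 35 pred btn top [321.596 199.335] pred at 60mm [321.678 199.039]
   collar56 [323.331 193.083]
   collar50 [323.556 192.271]
   head9 [325.029 186.963]
   head6 [325.133 186.591]
   mouth [325.338 185.851]
  px per 10mm tool x [3.945 1.035]  tool y [-0.958  3.678]
184 [130 131 133 121 124 139 170 173 136 102  93  87  95  89  92  97  89  90
 104 121 112 103 110 109 106 108 104 107]
185 [124 130 126 130 131 141 151 144 111  91  94  87  86  90  90  90  91  92
  99 109 115 116 118 122 123 124 121 131]
186 [128 127 124 128 129 138 148 131  96  84  87  88  85  94  84  87  89  94
 107 127 124 120 123 130 127 128 128 121]
187 [115 118 124 122 138 154 183 167 112  93  93  89  85  90  92  94  96 106
 128 142 133 125 125 127 128 128 130 128]
188 [118 118 112 121 134
[... 1893 characters left out ...]
127 129 127 126 127 147 182 226 243 249 250 251 251 246 240 215
 175 147 128 127 117  99  80  78  72  80]
205 [127 126 133 126 134 132 131 135 152 187 223 240 244 244 242 230 209 175
 151 129 130 133 121 114  91  81  80  81]
206 [119 133 132 127 130 127 127 124 131 141 162 180 190 189 181 167 151 138
 132 125 127 129 133 125 105  84  80  77]
207 [123 130 130 134 129 131 128 128 125 126 128 128 134 136 130 129 122 121
 128 129 127 127 134 128 122  99  83  81]
208 [117 134 131 129 130 130 124 127 129 130 128 131 127 121 130 126 122 127
 121 129 127 129 129 128 123 113  91  78]
209 [120 127 131 132 132 129 134 130 126 130 130 128 136 133 131 127 126 130
 126 130 124 130 127 133 131 117  94  77]
```

```bash
cat > sil.py <<'E'
from gr import *
def ring(l,r,ox,oy,s):
    R=np.array(s['tcp_rot']).reshape(3,3); p=np.array(s['eef_pos']); h=np.arange(0,360,5)*np.pi/180
    return p+R[:,2]*l+np.outer(ox+r*np.cos(h),R[:,0])+np.outer(oy+r*np.sin(h),R[:,1])
def hull(c,ox=0,oy=0,Lm=.0666,parts=((.0,.0125),(.006,.016),(.009,.016)),s=None):
    s=s or sense()
    q=np.vstack([proj(c,ring(Lm-a,r,ox,oy,s)) for a,r in parts]); return q
E
python3 - <<'E'
from sil import *
for ox,oy,Lm in((0,0,.0666),(.002,0,.0666),(0,.004,.0666),(0,0,.0686)):
    q=hull('scene',ox,oy,Lm); k=hull('scene',ox,oy,Lm,((.05,.02),(.056,.02))); 
    t=hull('top',ox,oy,Lm); tk=hull('top',ox,oy,Lm,((.05,.02),(.056,.02)))
    print(ox,oy,Lm,'scene head u',q[:,0].min(),q[:,0].max(),'bottom v',q[:,1].max(),'collar u',k[:,0].min(),k[:,0].max(),'bot',k[:,1].max(),'| top head vmin',t[:,1].min(),'u',t[:,0].min(),t[:,0].max(),'collar vmin',tk[:,1].min(),'u',tk[:,0].min(),tk[:,0].max())
im=np.load('/tmp/top_p.npy').astype(int)
g=im[:,:,0]
print('cols 314..338')
for r in range(178,202): print(r,g[r,314:340])
E
```

```text
0 0 0.0666 scene head u 309.0429373529937 320.7140453205888 bottom v 208.48842797118093 collar u 306.37185378063174 321.2825205212846 bot 192.92584047514106 | top head vmin 180.7202304972776 u 318.88581304814994 331.28055720536895 collar vmin 184.65268128833102 u 315.3133861129787 331.5647616367961
0.002 0 0.0666 scene head u 308.32561540634197 319.99915970954197 bottom v 208.5805932416017 collar u 305.64040230678825 320.5548938382785 bot 193.01706186281666 | top head vmin 180.91631515066777 u 319.63154730461093 332.02712982425976 collar vmin 184.85748308607546 u 316.0922044149599 332.3430967837121
0 0.004 0.0666 scene head u 308.83155378709637 320.4635453664364 bottom v 207.86259924100096 collar u 306.1656412213524 321.02555693833625 bot 192.33704570763948 | top head vmin 182.14089104103905 u 318.52873158223355 330.90512090159626 collar vmin 186.12964650224447 u 314.9458969062538 331.1727870174697
0 0 0.0686 scene head u 309.0927885295348 320.7545845147706 bottom v 209.1429984647673 collar u 306.42478298143203 321.32336431097633 bot 193.61100897762427 | top head vmin 180.48235920554
[... 2088 characters left out ...]

 113  92  90  90  88  81  76  83]
196 [ 45  52  62  74  85 102 119 129 133 127 110  92  87  82  91 125 145 128
  91  74  73  69  62  57  62  73]
197 [ 48  47  48  65  93 134 174 197 202 187 154 115  95  90  99 132 139 110
  68  58  57  53  50  47  53  76]
198 [ 47  46  49  67 115 178 224 237 241 235 202 144  96  78  90 120 125  90
  58  51  56  57  52  49  60  81]
199 [ 44  49  46  62 122 189 231 237 243 241 221 159 100  66  63  81  80  65
  51  52  70  73  74  69  73  89]
200 [ 42  45  45  51  98 151 184 196 216 216 191 153 103  60  49  51  52  51
  49  63  81  90  86  81  83  96]
201 [ 45  43  47  45  61  89 106 121 136 142 139 128  91  55  48  44  46  49
  44  57  74  83  81  73  76  89]
```

```bash
cat > dep.py <<'E'
from gr import *
def prof(c,cols,rows,step=1):
    s=sense(); R=np.array(s['tcp_rot']).reshape(3,3); p=np.array(s['eef_pos']); P=cloud(c)
    for r in rows:
        q=(P[r,cols[0]:cols[1]]-p)@R*1000
        print(r,' x',np.round(np.nanmedian(q[:,0]),1),'y',np.round(np.nanmedian(q[:,1]),1),'ymin',np.round(np.nanmin(q[:,1]),1),'z',np.round(np.nanmedian(q[:,2]),1))
E
python3 - <<'E'
from dep import *
print('scene center'); prof('scene',(310,316),range(168,209))
print('top'); prof('top',(322,327),range(181,202))
E
```

```text
scene center
168  x -39.0 y 293.9 ymin 290.6 z 62.9
169  x -38.0 y 290.2 ymin 286.3 z 65.0
170  x -37.3 y 285.4 ymin 282.0 z 67.0
171  x -15.8 y 147.2 ymin 8.4 z 18.5
172  x -0.0 y 3.7 ymin 3.5 z -33.5
173  x 1.3 y -1.1 ymin -6.3 z -33.3
174  x 1.6 y -4.2 ymin -7.3 z -31.3
175  x 2.0 y -7.0 ymin -8.2 z -29.7
176  x 2.4 y -9.1 ymin -13.0 z -27.5
177  x 2.4 y -9.8 ymin -13.3 z -24.7
178  x 2.7 y -9.8 ymin -11.3 z -22.4
179  x 2.7 y -7.6 ymin -9.9 z -18.8
180  x 3.2 y -9.6 ymin -12.2 z -16.6
181  x 3.3 y -8.6 ymin -9.4 z -13.4
182  x 3.6 y -10.0 ymin -12.2 z -11.2
183  x 3.5 y -9.7 ymin -12.3 z -7.9
184  x 4.0 y -9.5 ymin -11.0 z -5.1
185  x 3.7 y -7.2 ymin -9.9 z -1.4
186  x 4.1 y -7.4 ymin -9.5 z 1.4
187  x 4.5 y -9.2 ymin -11.9 z 3.3
188  x 4.7 y -9.5 ymin -12.0 z 6.4
189  x 4.3 y -7.7 ymin -12.9 z 10.1
190  x 5.6 y -15.3 ymin -18.3 z 9.8
191  x 7.4 y -13.6 ymin -15.8 z 13.3
192  x 5.2 y -6.4 ymin -13.6 z 19.3
193  x 5.3 y -6.8 ymin -7.4 z 22.8
194  x 5.4 y -5.2 ymin -6.4 z 25.5
195  x 5.4 y -5.5 ymin -8.7 z 28.5
196  x 5.7 y -5.8 ymin -8.6 z 31.2
197  x 6.0 y -5.5 ymin -9.4 z 34.8
1
[... 452 characters left out ...]
n 18.9 z 153.9
183  x -6.2 y 23.0 ymin 21.9 z 152.1
184  x -4.5 y -7.0 ymin -8.2 z 58.4
185  x -3.8 y -5.8 ymin -7.3 z 54.5
186  x -3.1 y -5.5 ymin -6.8 z 48.2
187  x -2.2 y -12.9 ymin -14.7 z 17.3
188  x -1.6 y -12.4 ymin -14.2 z 12.1
189  x -0.9 y -11.0 ymin -12.2 z 10.7
190  x -0.3 y -7.2 ymin -9.7 z 10.4
191  x 0.3 y -7.3 ymin -7.9 z 7.6
192  x 1.0 y -7.6 ymin -8.6 z -0.1
193  x 1.6 y -8.3 ymin -9.1 z -9.9
194  x 2.3 y -8.9 ymin -9.2 z -17.2
195  x 2.9 y -8.3 ymin -9.1 z -22.1
196  x 3.5 y -7.9 ymin -8.6 z -28.5
197  x 4.1 y -5.1 ymin -6.9 z -29.1
198  x 4.7 y -3.4 ymin -5.2 z -30.9
199  x 5.3 y -1.9 ymin -2.4 z -32.2
200  x 5.9 y 0.5 ymin -0.2 z -32.4
201  x 6.5 y 2.5 ymin -36.1 z -32.1
```

```bash
cat > axfit.py <<'E'
from gr import *
def axfit(cams=('scene','top'),Lm=66.6,verbose=1):
    s=sense(); R=np.array(s['tcp_rot']).reshape(3,3); p=np.array(s['eef_pos']); res={}
    for c in cams:
        q=((cloud(c).reshape(-1,3)-p)@R)*1000; q=q[np.isfinite(q[:,0])]
        tube=q[(q[:,2]>22)&(q[:,2]<52)&(np.hypot(q[:,0],q[:,1])<24)]
        head=q[(q[:,2]>52)&(q[:,2]<Lm-1)&(np.hypot(q[:,0],q[:,1])<26)]
        grip=q[(q[:,2]>-26)&(q[:,2]<6)&(abs(q[:,0]-3)<8)&(q[:,1]<0)&(q[:,1]>-22)]
        def f(k):
            x0,y0,xs,ys=k
            def rad(t): return np.hypot(t[:,0]-x0-xs*t[:,2]/50,t[:,1]-y0-ys*t[:,2]/50)
            r=[rad(tube)-12.5, (-13-(grip[:,1]-y0-ys*grip[:,2]/50))*0.7]
            return np.r_[np.concatenate(r), xs*3]
        sol=least_squares(f,[0,3,0,0],loss='soft_l1',f_scale=1.5)
        k=sol.x; res[c]=k
        if verbose: print(c,'n',len(tube),len(head),len(grip),'axis x0,y0 at TCP',k[:2],'slope mm/50mm',k[2:],'at mouth',k[:2]+k[2:]*Lm/50,'grip y med',np.median(grip[:,1]) if len(grip) else None,'tube ymin pct',np.percentile(tube[:,1],10) if len(tube) else None,'x range tube',np.percentile(tube[:,0],[3,97]) if len(tube) else None)
    return res
from scipy.optimize import least_squares
if __name__=='__main__': axfit()
E
python3 axfit.py
```

```text
scene n 94 45 67 axis x0,y0 at TCP [2.374 4.41 ] slope mm/50mm [0.103 0.734] at mouth [2.511 5.388] grip y med -9.221222501791637 tube ymin pct -8.476274798337956 x range tube [-7.149 14.872]
top n 13 30 27 axis x0,y0 at TCP [1.921 5.007] slope mm/50mm [0.011 0.983] at mouth [1.935 6.316] grip y med -8.270645002399524 tube ymin pct -6.705744464017558 x range tube [-4.728 13.25 ]
```

The depth fits show the greaser sitting about 2 to 3 mm off in tool x and 4.5 mm off in tool y, with a 0.8° tilt about the jaw axis. That matches the tool tilt recorded at the grasp, so I'll compensate for it.

```bash
cat >> gr.py <<'E'
RG=RT@Ro.from_rotvec([.014,0,0]).as_matrix()
OFF=np.array([.0027,.00555,.0666])
def gp(h,n=1,off=None): plan(TIP+ax*h-RG@(OFF if off is None else np.array(off)),RG,n)
E
python3 -c "
from gr import *
gp(.03)"
```

```text
t 16.7 pos [ 0.591 -0.014  0.186] F [ 0.464  0.774 -3.294] T [0.187 0.864 0.048] w 0.0243
 err mm [ 20.243   1.388 -22.667] rot deg [ 1.135 -0.304 -0.164] | total dp [-0.062 -0.077  0.288] ang [ 0.006 -0.002 -0.001]
 min rows 0.61
```

```bash
python3 -m handwheel '{"dp":[[-0.06,-0.08,0.1],[0,0,0.15],[0,0,0],[0,0,0]],"angular":[[0.006,-0.002,-0.001],[0,0,0],[0,0,0],[0,0,0]],"hand":[1,1,1,1]}'
python3 - <<'E'
from gr import *
gp(.03)
E
```

```text
time_s: 17.1
eef_pos: [0.6109, -0.0126, 0.1678]
tcp_rot: [[-0.231, -0.869, 0.437], [-0.973, 0.207, -0.103], [-0.001, -0.448, -0.894]]
wrist_force: [0.6, 0.1, -2.2]
width: 0.0245
t 17.1 pos [ 0.611 -0.013  0.168] F [ 0.57   0.107 -2.216] T [0.19  0.766 0.04 ] w 0.0245
 err mm [ 0.184 -0.152 -4.206] rot deg [-0.059  0.074  0.016] | total dp [0.001 0.017 0.039] ang [-0.  0.  0.]
 min rows 0.08
```

```bash
python3 -m handwheel '{"dp":[[0,0.017,0.1],[0,0,0.08],[0,0,0],[0,0,0]],"angular":[[0,0,0],[0,0,0],[0,0,0],[0,0,0]],"hand":[1,1,1,1]}'
python3 - <<'E'
from gr import *
gp(.015)
shot('scene','s10.png');t=cv2.imread('pics/s10.png'); cv2.imwrite('pics/s10z.png',cv2.resize(t[170:250,280:360],None,fx=7.4,fy=7.4,interpolation=cv2.INTER_CUBIC))
shot('top','t10.png');t=cv2.imread('pics/t10.png'); cv2.imwrite('pics/t10z.png',cv2.resize(t[140:220,280:360],None,fx=7.4,fy=7.4,interpolation=cv2.INTER_CUBIC))
from axfit import axfit
axfit()
E
```

```text
time_s: 17.5
eef_pos: [0.6178, -0.0143, 0.1506]
tcp_rot: [[-0.232, -0.869, 0.437], [-0.973, 0.207, -0.103], [-0.001, -0.449, -0.893]]
wrist_force: [0.1, -0.5, -3.9]
width: 0.0244
t 17.5 pos [ 0.618 -0.014  0.151] F [ 0.06  -0.542 -3.898] T [0.199 0.876 0.042] w 0.0244
 err mm [-0.368  0.042 -0.537] rot deg [-0.123  0.069  0.002] | total dp [0.    0.006 0.003] ang [-0.001  0.     0.   ]
 min rows 0.02
scene n 88 44 63 axis x0,y0 at TCP [0.526 2.721] slope mm/50mm [0.002 0.714] at mouth [0.529 3.672] grip y med -10.001888160598167 tube ymin pct -10.611052061493083 x range tube [-10.727  12.281]
top n 15 27 27 axis x0,y0 at TCP [-0.008  4.23 ] slope mm/50mm [0.001 0.973] at mouth [-0.006  5.526] grip y med -8.955964251352459 tube ymin pct -7.555001109773043 x range tube [-7.243 10.599]
```

View pics/s10z.png

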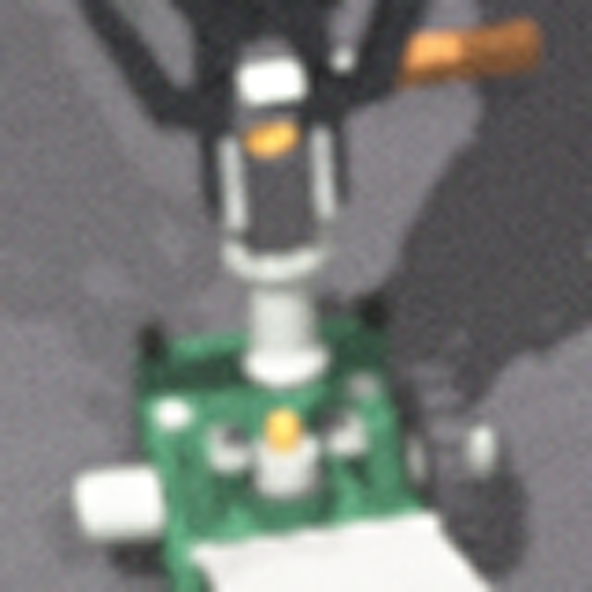

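View pics/t10z.png

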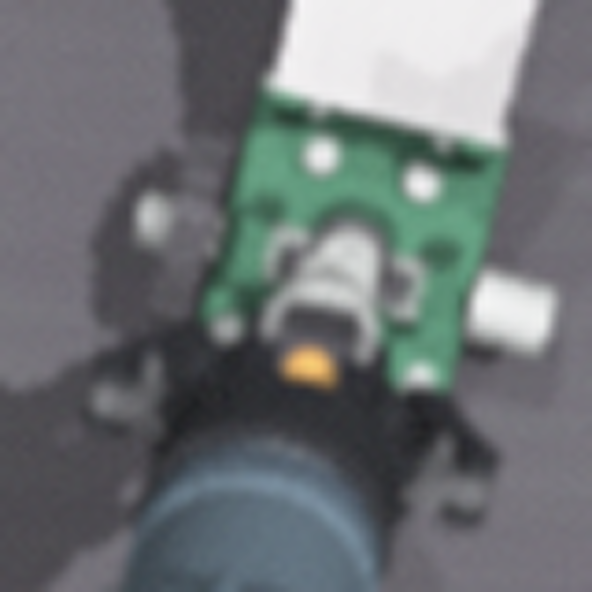

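The scene zoom shows the greaser slightly to the right of the nipple axis: extended, its axis passes about 5 zoom px (2 mm) right of the pin at (284,428). The arm had crept between picture and pose reading in the earlier fit. I'll redo the measurement with matched poses.

```bash
cat > sil2.py <<'E'
from gr import *
from nip import yel
s=sense(); R=np.array(s['tcp_rot']).reshape(3,3); p=np.array(s['eef_pos']); print('t',s['time_s'],p)
h=np.arange(0,360,4)*np.pi/180
def rg(c,z,r,x0,y0,sl=.014):  # z tool mm from TCP
    return proj(c,p+((np.c_[x0+r*np.cos(h),y0+sl*z+r*np.sin(h),np.full(len(h),z)])/1000)@R.T)
for x0,y0 in((0,2.7),(0,4.2),(2,4.2)):
    H=np.vstack([rg('scene',66.6,12.5,x0,y0),rg('scene',60.6,16,x0,y0),rg('scene',57.6,16,x0,y0)]); T=np.vstack([rg('top',66.6,12.5,x0,y0),rg('top',60.6,16,x0,y0),rg('top',57.6,16,x0,y0)])
    C=np.vstack([rg('scene',10.6,20,x0,y0),rg('scene',16.6,20,x0,y0)]);TC=np.vstack([rg('top',10.6,20,x0,y0),rg('top',16.6,20,x0,y0)])
    tb=rg('scene',40,12.5,x0,y0)
    print((x0,y0),'scene head u %.1f %.1f v %.1f | tube@40 u %.1f %.1f row %.1f | collar u %.1f %.1f bot %.1f'%(H[:,0].min(),H[:,0].max(),H[:,1].max(),tb[:,0].min(),tb[:,0].max(),tb[:,1].mean(),C[:,0].min(),C[:,0].max(),C[:,1].max()),'|| top head vmin %.1f u %.1f %.1f collar vmin %.1f u %.1f %.1f'%(T[:,1].min(),T[:,0].min(),T[:,0].max(),TC[:,1].min(),TC[:,0].min(),TC[:,0].max()))
    for c in('scene','top'): print('   button pred',c,proj(c,p+np.array([x0,y0-.46,-33])/1000@R.T)[0])
print('btn scene',yel('scene',(308,325,183,194),25)[0],'top',yel('top',(314,330,184,196),25)[0],'nip scene',yel('scene',(308,328,222,236),25)[0])
im=np.load('/tmp/scene_p.npy').astype(int).min(2)
for r in (203,204,205,211,213,215,217,218,219,220,221,222): print(r,im[r,304:334])
im=np.load('/tmp/top_p.npy').astype(int)[:,:,0]
print('top 316..338')
for r in range(166,190): print(r,im[r,312:338])
E
python3 sil2.py
```

```text
t 17.6 [ 0.618 -0.014  0.151]
(0, 2.7) scene head u 312.8 324.3 v 223.1 | tube@40 u 313.6 322.6 row 212.5 | collar u 310.1 324.8 bot 208.0 || top head vmin 173.0 u 318.7 330.7 collar vmin 176.6 u 315.3 331.0
   button pred scene [316.294 188.263]
   button pred top [321.477 190.482]
(0, 4.2) scene head u 312.7 324.2 v 222.9 | tube@40 u 313.5 322.5 row 212.3 | collar u 310.0 324.7 bot 207.8 || top head vmin 173.5 u 318.6 330.5 collar vmin 177.2 u 315.2 330.8
   button pred scene [316.203 188.062]
   button pred top [321.337 191.029]
(2, 4.2) scene head u 312.0 323.5 v 222.9 | tube@40 u 312.8 321.8 row 212.4 | collar u 309.3 324.0 bot 207.9 || top head vmin 173.7 u 319.3 331.2 collar vmin 177.4 u 316.0 331.6
   button pred scene [315.471 188.156]
   button pred top [322.121 191.23 ]
btn scene [316.245 188.385] top [321.414 189.008] nip scene [317.812 227.81 ]
203 [129 121 117 114 115 124 168 185 170 122  97  96  97 101  97 114 136 144
 147 153 144 139 130 134 130 127 128 128 129 118]
204 [124 114 110 116 116 128 170 201 203 163 143 147 155 152 155 168 188 199
 189 170 150 138 132 129 1
[... 3270 characters left out ...]

 158 111  85  92 101 106  98  91]
184 [109  69  69 110 135 122  96  83  80  76  76  76  77  73  68  76 111 161
 160 116  74  62  65  69  79  91]
185 [ 90  60  61  90 109 102  95  93  93  92  89  86  81  75  74  82 112 148
 147 108  78  72  74  76  84  95]
186 [ 61  47  48  67  75  80  92 107 123 132 127 112  94  89  84  91 120 145
 131  93  75  85  92  92  93  95]
187 [ 43  46  47  51  58  76 105 147 183 198 191 166 121  96  86  97 127 139
 112  73  71  91 100  99  97  95]
188 [ 41  47  48  49  53  83 134 193 231 239 237 215 161 105  75  83 112 119
  91  58  69  94 104 112 121 119]
189 [ 41  47  44  46  54  87 148 210 235 240 242 234 183 113  68  59  76  79
  63  52  68  95 116 148 174 165]
```

```bash
sed -i 's/^OFF=.*/OFF=np.array([.0008,.0050,.0666])/' gr.py; python3 -c "
from gr import *
gp(.008)"
```

```text
t 17.6 pos [ 0.618 -0.014  0.151] F [-0.196  0.94  -3.4  ] T [ 0.257  0.868 -0.002] w 0.0246
 err mm [ 1.683 -2.326 -7.301] rot deg [-0.136  0.064 -0.004] | total dp [0.019 0.013 0.075] ang [-0.001  0.    -0.   ]
 min rows 0.16
```

```bash
python3 -m handwheel '{"dp":[[0.02,0.01,0.04],[0,0,0.03],[0,0,0],[0,0,0]],"angular":[[-0.001,0,0],[0,0,0],[0,0,0],[0,0,0]],"hand":[1,1,1,1]}'
python3 - <<'E'
from gr import *
gp(.008)
shot('scene','s11.png');t=cv2.imread('pics/s11.png'); cv2.imwrite('pics/s11z.png',cv2.resize(t[180:240,290:350],None,fx=9.5,fy=9.5,interpolation=cv2.INTER_CUBIC))
E
```

```text
time_s: 18.0
eef_pos: [0.62, -0.0172, 0.1443]
tcp_rot: [[-0.232, -0.87, 0.436], [-0.973, 0.208, -0.103], [-0.001, -0.448, -0.894]]
wrist_force: [-0.1, -0.1, -3.2]
width: 0.0245
t 18.0 pos [ 0.62  -0.017  0.144] F [-0.072 -0.105 -3.179] T [0.188 0.827 0.01 ] w 0.0245
 err mm [-0.572  0.458 -0.774] rot deg [-0.013  0.068 -0.014] | total dp [-0.003  0.009  0.004] ang [-0.  0. -0.]
 min rows 0.02
```

View pics/s11z.png

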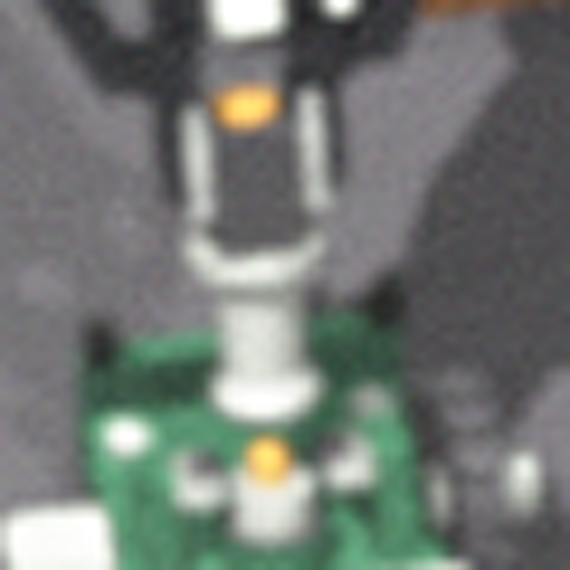

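The scene view shows button (247,105), head (267,393) and nipple (268,455) in line to within about 1 mm. Moving onto the pin, watching force.

```bash
python3 -m handwheel '{"dp":[[0,0.008,0.04],[0,0,0.04],[0,0,0.03],[0,0,0]],"angular":[[0,0,0],[0,0,0],[0,0,0],[0,0,0]],"hand":[1,1,1,1]}'
python3 -c "
from gr import *
gp(-.008)"
```

```text
time_s: 18.45
eef_pos: [0.6246, -0.0181, 0.1334]
tcp_rot: [[-0.232, -0.87, 0.436], [-0.973, 0.208, -0.103], [-0.001, -0.448, -0.894]]
wrist_force: [0.1, -0.6, -4.7]
width: 0.0245
t 18.45 pos [ 0.625 -0.018  0.133] F [ 0.051 -0.639 -4.679] T [ 0.18   0.824 -0.028] w 0.0245
 err mm [ 1.611 -0.243 -4.305] rot deg [-0.039  0.083 -0.012] | total dp [-0.001  0.005  0.046] ang [-0.  0. -0.]
 min rows 0.09
```

```bash
python3 -m handwheel '{"dp":[[0,0.004,0.03],[0,0,0.02],[0,0,0]],"angular":[[0,0,0],[0,0,0],[0,0,0]],"hand":[1,1,1]}'
python3 - <<'E'
from gr import *
gp(-.008)
shot('scene','s12.png');t=cv2.imread('pics/s12.png'); cv2.imwrite('pics/s12z.png',cv2.resize(t[180:240,290:350],None,fx=9.5,fy=9.5,interpolation=cv2.INTER_CUBIC))
E
```

```text
time_s: 18.75
eef_pos: [0.6266, -0.0185, 0.1281]
tcp_rot: [[-0.232, -0.87, 0.436], [-0.973, 0.208, -0.102], [-0.001, -0.448, -0.894]]
wrist_force: [-0.1, 0.7, -2.5]
width: 0.0246
t 18.75 pos [ 0.627 -0.018  0.128] F [-0.132  0.671 -2.454] T [ 0.215  0.843 -0.029] w 0.0246
 err mm [-0.399  0.121  0.973] rot deg [-0.022  0.089 -0.006] | total dp [-0.    -0.001 -0.011] ang [-0.  0. -0.]
 min rows 0.02
```

View pics/s12z.png

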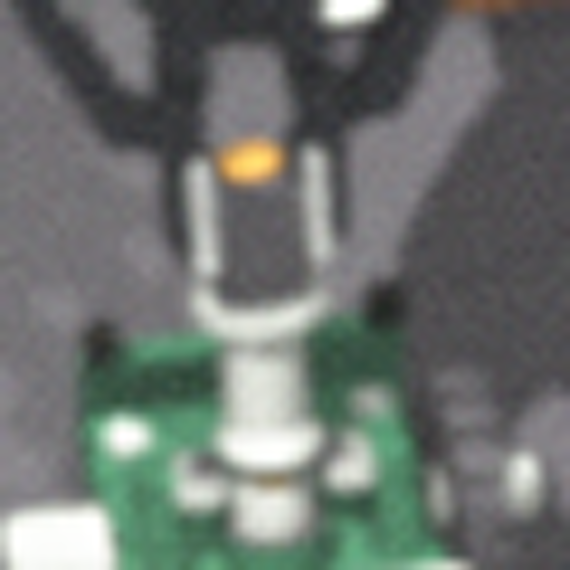

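The pin is inside the bore: only a sliver of yellow is left at (268,478), and the head sits between the housings with no lateral force. Pressing on.

```bash
python3 -m handwheel '{"dp":[[0,0,0.03],[0,0,0.03],[0,0,0.03]],"angular":[[0,0,0],[0,0,0],[0,0,0]],"hand":[1,1,1]}' 120
python3 -c "
from gr import *
gp(-.026)
print(sense()['wrist_force']@-ax)"
```

```text
time_s: 19.1
eef_pos: [0.6308, -0.0194, 0.1213]
tcp_rot: [[-0.233, -0.869, 0.437], [-0.973, 0.208, -0.104], [-0.0, -0.449, -0.894]]
wrist_force: [-5.3, 1.7, 4.6]
width: 0.0242
t 19.1 pos [ 0.631 -0.019  0.121] F [-5.258  1.7    4.584] T [ 0.267  1.463 -0.067] w 0.0242
 err mm [ 3.063 -0.746 -8.46 ] rot deg [-0.091  0.014 -0.035] | total dp [0.   0.01 0.09] ang [-0.001  0.    -0.   ]
 min rows 0.18
-6.524221314550466
```

```bash
python3 -m handwheel '{"dp":[[0,0,0.03],[0,0,0.03],[0,0,0.03]],"angular":[[0,0,0],[0,0,0],[0,0,0]],"hand":[1,1,1]}' 120
cat > pf.py <<'E'
from gr import *
s=sense(); F=np.array(s['wrist_force'])-np.array([0,0,-3.2]); a=F@ax; print('axial push %.1f'%a,'lateral',F-a*ax)
R=np.array(s['tcp_rot']).reshape(3,3); m=s['eef_pos']+R@OFF; d=m-TIP; print('mouth h mm',d@ax*1000,'lat',(d-(d@ax)*ax)@RT*1000)
gp(-.026)
E
python3 pf.py
```

```text
time_s: 19.4
eef_pos: [0.6341, -0.02, 0.1143]
tcp_rot: [[-0.233, -0.869, 0.436], [-0.972, 0.208, -0.106], [0.002, -0.449, -0.894]]
wrist_force: [-3.2, -0.4, 0.8]
width: 0.0245
axial push 4.9 lateral [-1.152 -0.927 -0.437]
mouth h mm -24.808029369620158 lat [-0.115 -0.884  0.   ]
t 19.4 pos [ 0.634 -0.02   0.114] F [-3.233 -0.431  0.79 ] T [ 0.153  1.278 -0.11 ] w 0.0245
 err mm [-0.238 -0.191 -1.419] rot deg [-0.085 -0.11  -0.02 ] | total dp [0.002 0.008 0.012] ang [-0.    -0.001 -0.   ]
 min rows 0.03
```

Snapped: the force dropped to about 5 N at about 10 mm. Pressing on to the stop.

```bash
python3 -m handwheel '{"dp":[[0,0.004,0.03],[0,0,0.03],[0,0,0.03]],"angular":[[0,0,0],[0,0,0],[0,0,0]],"hand":[1,1,1]}' 120
python3 pf.py
```

```text
time_s: 19.7
eef_pos: [0.6374, -0.0204, 0.1106]
tcp_rot: [[-0.235, -0.868, 0.437], [-0.972, 0.207, -0.112], [0.007, -0.451, -0.893]]
wrist_force: [-30.5, 3.9, 37.4]
width: 0.0243
axial push 49.9 lateral [-9.363 -1.138 -4.272]
mouth h mm -29.593725931482915 lat [-0.068 -2.423 -0.   ]
t 19.7 pos [ 0.637 -0.02   0.111] F [-30.455   3.894  37.419] T [-0.137  3.879 -0.547] w 0.0243
 err mm [-3.564  0.261  2.28 ] rot deg [-0.206 -0.434  0.014] | total dp [ 0.006  0.021 -0.036] ang [-0.001 -0.002  0.   ]
 min rows 0.08
```

```bash
python3 -m handwheel '{"dp":[[0.003,0.015,0.01]],"angular":[[0,-0.002,0]],"hand":[1]}' 120
python3 pf.py
```

```text
time_s: 19.8
eef_pos: [0.6359, -0.0202, 0.1108]
tcp_rot: [[-0.233, -0.868, 0.438], [-0.973, 0.206, -0.108], [0.004, -0.451, -0.892]]
wrist_force: [-8.6, 0.7, 7.6]
width: 0.0243
axial push 13.4 lateral [-2.911 -0.648 -1.295]
mouth h mm -28.782177618822672 lat [-0.18  -1.142  0.   ]
t 19.8 pos [ 0.636 -0.02   0.111] F [-8.584  0.706  7.579] T [-0.148  1.644 -0.247] w 0.0243
 err mm [-2.039  0.041  2.114] rot deg [-0.229 -0.213  0.072] | total dp [ 0.004  0.008 -0.028] ang [-0.001 -0.001  0.   ]
 min rows 0.06
```

```bash
python3 -m handwheel '{"dp":[[0,0.008,0.018],[0,0,0.018]],"angular":[[0,-0.001,0],[0,0,0]],"hand":[1,1]}' 120
python3 pf.py; python3 - <<'E'
from h import *
shot('scene','s13.png');t=cv2.imread('pics/s13.png'); cv2.imwrite('pics/s13z.png',cv2.resize(t[180:250,285:355],None,fx=8,fy=8,interpolation=cv2.INTER_CUBIC))
E
python3 pf.py
```

```text
time_s: 20.0
eef_pos: [0.6363, -0.0204, 0.1107]
tcp_rot: [[-0.232, -0.868, 0.44], [-0.973, 0.205, -0.109], [0.005, -0.453, -0.891]]
wrist_force: [-15.1, 0.7, 16.2]
width: 0.0243
axial push 23.9 lateral [-5.034 -1.709 -2.174]
mouth h mm -29.02667962913361 lat [-0.086 -1.713  0.   ]
t 20.0 pos [ 0.636 -0.02   0.111] F [-15.149   0.705  16.155] T [ 0.117  2.501 -0.28 ] w 0.0243
 err mm [-2.483  0.209  2.148] rot deg [-0.367 -0.238  0.119] | total dp [ 0.004  0.012 -0.03 ] ang [-0.002 -0.001  0.001]
 min rows 0.07
axial push 23.2 lateral [-4.833 -0.927 -2.167]
mouth h mm -29.016003806283873 lat [-0.112 -1.543  0.   ]
t 20.05 pos [ 0.636 -0.02   0.111] F [-14.669   1.42   15.567] T [-0.057  2.322 -0.297] w 0.0244
 err mm [-2.358  0.133  2.205] rot deg [-0.35  -0.254  0.129] | total dp [ 0.004  0.011 -0.03 ] ang [-0.002 -0.001  0.001]
 min rows 0.06
```

View pics/s13z.png

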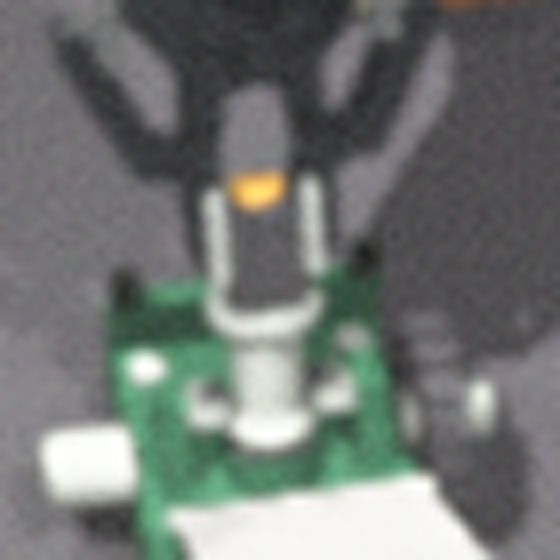

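```bash
python3 - <<'E'
from axfit import *
s=sense(); R=np.array(s['tcp_rot']).reshape(3,3)
r=axfit(('scene',))
P=cloud('scene'); q=((P-s['eef_pos'])@R)*1000
for row in range(200,240): print(row,np.round(np.nanmedian(q[row,315:320],0),1),end='; ')
E
```

```text
scene n 125 47 60 axis x0,y0 at TCP [0.385 3.374] slope mm/50mm [0.054 0.109] at mouth [0.457 3.52 ] grip y med -9.46121170405505 tube ymin pct -9.04125832744671 x range tube [-20.47   21.675]
200 [-25.6 177.2  34.5]; 201 [-24.9 170.4  35.5]; 202 [ -0.6   4.4 -35.8]; 203 [ -1.5  -0.7 -34.5]; 204 [  1.1  -6.3 -34.6]; 205 [  1.4  -5.7 -30.6]; 206 [  1.9  -8.9 -29.9]; 207 [  2.1  -9.4 -27.5]; 208 [  2.   -9.3 -24.5]; 209 [  3.3  -9.9 -22.1]; 210 [  2.6  -8.9 -17.8]; 211 [  2.8  -8.6 -14.8]; 212 [  2.9 -10.  -11.7]; 213 [  3.2 -10.8  -9.5]; 214 [  3.7 -10.8  -6.6]; 215 [  3.9 -10.7  -3.2]; 216 [ 4.  -9.9  0.1]; 217 [ 4.1 -9.   3.1]; 218 [  4.5 -10.1   5.2]; 219 [ 4.4 -8.5  9.5]; 220 [  5.2 -14.4   9.2]; 221 [  5.5 -17.7  11.3]; 222 [ 6.  -9.8 18.6]; 223 [ 5.2 -7.6 22.7]; 224 [ 5.3 -7.7 25.1]; 225 [ 5.4 -5.9 28.8]; 226 [  6.1 -10.1  30.8]; 227 [ 5.8 -7.5 34.7]; 228 [ 6.  -5.8 38.8]; 229 [ 6.6 -9.7 40.3]; 230 [ 6.3 -6.2 44.8]; 231 [ 6.6 -6.9 47.4]; 232 [ 7.1 -8.  50.2]; 233 [ 7.4 -8.1 53.3]; 234 [  8.1 -11.5  54.7]; 235 [ 7.9 -9.2 59.1]; 236 [ 7.6 -6.5 64.1]; 237 [ 7.9 -7.2 66.3]; 238 [ 8.3 -8.3 68.7]; 239 [ 8.6 -8.8 71.6];
```

```bash
python3 -m handwheel '{"dp":[[0.003,0.015,0.018]],"angular":[[-0.002,-0.001,0]],"hand":[1]}' 120
python3 pf.py;  python3 -m handwheel '{"dp":[[0,0.008,0.018]],"angular":[[-0.001,-0.001,0]],"hand":[1]}' 120
python3 pf.py
```

```text
time_s: 20.15
eef_pos: [0.636, -0.0203, 0.1106]
tcp_rot: [[-0.231, -0.87, 0.437], [-0.973, 0.204, -0.107], [0.004, -0.449, -0.893]]
wrist_force: [-11.5, -0.3, 12.9]
width: 0.024
axial push 19.3 lateral [-3.297 -2.213 -1.301]
mouth h mm -28.958831873785776 lat [-0.148 -1.117  0.   ]
t 20.15 pos [ 0.636 -0.02   0.111] F [-11.467  -0.264  12.887] T [-0.183  1.617 -0.302] w 0.024
 err mm [-2.182  0.169  2.235] rot deg [-0.12  -0.154  0.175] | total dp [ 0.003  0.009 -0.03 ] ang [-0.001 -0.001  0.001]
 min rows 0.06
time_s: 20.25
eef_pos: [0.6363, -0.0205, 0.1108]
tcp_rot: [[-0.23, -0.87, 0.436], [-0.973, 0.204, -0.105], [0.003, -0.448, -0.894]]
wrist_force: [-12.7, 0.4, 14.5]
width: 0.0242
axial push 21.4 lateral [-3.661 -1.806 -1.518]
mouth h mm -28.97696146890806 lat [-0.169 -1.391  0.   ]
t 20.25 pos [ 0.636 -0.02   0.111] F [-12.703   0.351  14.526] T [-0.116  2.055 -0.31 ] w 0.0242
 err mm [-2.502  0.307  2.094] rot deg [-0.038 -0.083  0.198] | total dp [ 0.003  0.013 -0.03 ] ang [-0.    -0.     0.001]
 min rows 0.07
```

Aligned within 0.1° and pushing about 21 N. I'll watch the hold for a while and check the rest of the scene.

```bash
python3 - <<'E'
from gr import *
for i in range(8):
    c='scene' if i%2 else 'top'; shot(c,'f_%s%d.png'%(c,i)); s=sense(); F=np.array(s['wrist_force'])+[0,0,3.2]; print(round(s['time_s'],2),s['eef_pos'],'push %.1f'%(F@ax),s['width'])
P=cloud('top'); p=np.load('/tmp/top_p.npy').astype(int)
a=cv2.imread('pics/f_top6.png'); b=cv2.imread('pics/f_scene7.png')
cv2.imwrite('pics/fin.png',np.vstack([a[60:320],b[100:340]]))
E
python3 pf.py
```

```text
20.3 [ 0.636 -0.02   0.111] push 21.9 0.02443441400069081
20.35 [ 0.636 -0.021  0.111] push 21.6 0.024419247774372217
20.4 [ 0.636 -0.02   0.111] push 21.5 0.02405639152046573
20.45 [ 0.636 -0.021  0.111] push 22.3 0.02481303982130422
20.5 [ 0.636 -0.02   0.111] push 21.6 0.02424594308341248
20.55 [ 0.636 -0.02   0.111] push 21.7 0.02438732365928399
20.6 [ 0.636 -0.021  0.111] push 22.5 0.02443209891385308
20.65 [ 0.636 -0.02   0.111] push 22.0 0.024285364291427074
axial push 22.0 lateral [-3.307 -1.013 -1.44 ]
mouth h mm -28.99850128229614 lat [-0.142 -1.348  0.   ]
t 20.65 pos [ 0.636 -0.02   0.111] F [-12.636   1.213  15.215] T [-0.114  2.039 -0.265] w 0.0243
 err mm [-2.467  0.324  2.133] rot deg [-0.038 -0.085  0.188] | total dp [ 0.003  0.013 -0.03 ] ang [-0.    -0.     0.001]
 min rows 0.07
```

View pics/fin.png

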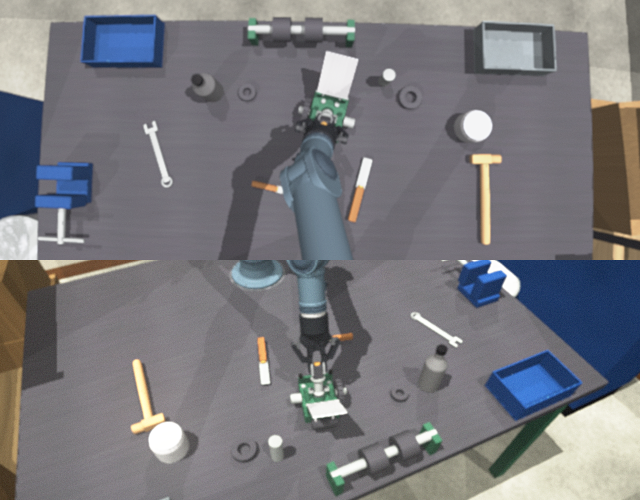

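The final view shows the cover back, the blade flat at about (360,190), every bystander in place, and the greaser seated on the nipple. The push holds steady at 22 N. Handing in.

```bash
python3 -c "
from h import *
print(sign_off())"
```

```text
the job is handed in; nothing more can be done
None
```

The job is handed in at about 20.7 s of the 58 s allowed. sign_off gave no verdict, so this rests on my own checks.

**What I did:** I prised the cover up with the larger blade tool until it fell fully back, then laid the blade flat on free bench. I took the greaser by its square grip and pressed it in line onto the nipple. I handed in still holding it pressed down.

**Checks that passed:**
- **Snap:** the push rose to about 9 N, then dropped to about 5 N.
- **Collar home:** the push then hit a hard stop, with about 11 N more push moving the tool only 0.25 mm. The collar itself was hidden under the head, so this comes from force and travel, not from sight.
- **Hold:** the push stayed at 21.5 to 22.5 N (14 N needed) for the last 0.4 s. The tool was within about 0.2° of the planned direction, and side force was about 4 N.
- **Scene:** the last pictures show the cover open, the blade flat and everything else where it was.

**Checks that disagreed or were off:**
- **Depth:** the final depth reads about 29 mm below my estimated tip, where 26 mm was expected. I put this down to the greaser slipping about 1.5 mm in the pads and to error in my estimate of the tip.
- **Side offset:** the tool reads about 1.4 mm off the nipple axis I measured, within the bore's 2.5 mm clearance.
- **Force peak:** the push briefly reached about 50 N when it met the stop; I eased it straight away. That was through the grip and under the 120 N wrist limit.
- **Nipple in the top picture:** one network detection landed on the open cover and I discarded it.

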